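# Pack the painted panels into the carrying case

### The job

The stall is closing: open the lid of the wooden case right over so that it stays open on its own, then pack all the painted panels from the table flat in its well, picture up, one on top of another, with one card pad laid over each panel, the top one included, so that no painting touches another panel or the lid. Then shut the lid fully and let go; spare pads may stay on the table. Do not disturb the bottle or the egg cup.

Things in the scene. Friction and masses are not known exactly. Their poses are not given: they have to be found in the camera images.
- case: square dark wooden carrying case, fixed, 150 x 150 mm outside; rim 58 mm up, floor 8 mm up, walls 11 mm thick, inside 128 x 128 mm and 50 mm deep. A light wooden block, 29 (x) x 30 (y) mm and as high as the rim, fills each inside corner. Origin at the centre of its underside, x from the handle side to the hinge side (roughly away from the robot), y left, z up
- well (a point): centre of the floor of the well between the corner blocks; axes as the case. The well is 128 mm along x and 68 mm along y, 50 mm deep: panels and pads lie in it lengthwise along x with 4 mm to spare on each side. This point is where the middle of the first panel's underside goes. Three panels with three pads stack 48 mm high, so the lid still shuts over them
- bay_left (a point): middle of the floor of the finger bay on the well's left (+y) side, between two corner blocks: 70 mm wide along x, 30 mm deep along y, open down to the floor: room for a finger beside the long edge of a panel
- bay_right (a point): the same on the well's right (-y) side
- lid (a joint): angle of the case's lid, rad: 0 shut, growing as its handle side swings up and away from the robot to a stop at 1.85. Lid 150 x 150 mm, 24 mm tall (8 mm board on a 16 mm frame, hollow below), 0.35 kg, on free hinges: let go below its balance point at about 1.4 it falls shut; beyond, it falls back on the stop and stays open on its own
- hinge (a point): middle of the lid's hinge line, which runs along the case's y on its far rim, 58 mm up and 75 mm from the case's centre; axes as the case. With the lid shut the middle of the handle bar is 190 mm from it along the case's -x, and 12 mm higher
- handle (a point): middle of the lid's handle bar: brass bow handle on the lid's front edge, round bar 13 mm thick, 90 mm long, along its y (parallel to the hinge line), 40 mm (centre of bar) out from the lid's front edge, on a 13 mm rod at each end; 70 mm up when shut. Axes turn with the lid (shut: those of the case). The bar can turn between gripping fingers
- panel_1: painted wooden panel, 120 x 60 x 10 mm, about 70 g: gold border, dark picture on top; starts flat on the table, picture up. Two or three of the three panels are present. Origin at the centre of its underside, x along its 120 mm length, y across its 60 mm width, z up out of the painted face
- panel_2: painted wooden panel, 120 x 60 x 10 mm, about 70 g: gold border, dark picture on top; starts flat on the table, picture up. Two or three of the three panels are present. Origin at the centre of its underside, x along its 120 mm length, y across its 60 mm width, z up out of the painted face
- panel_3: painted wooden panel, 120 x 60 x 10 mm, about 70 g: gold border, dark picture on top; starts flat on the table, picture up. Two or three of the three panels are present. Origin at the centre of its underside, x along its 120 mm length, y across its 60 mm width, z up out of the painted face
- pad_1: plain brown pad of stiff corrugated card, 120 x 60 x 6 mm, 25 g, lying flat on the table at the start. Always three pads. Origin at the centre of its underside, x along its 120 mm length, y across its 60 mm width, z up
- pad_2: plain brown pad of stiff corrugated card, 120 x 60 x 6 mm, 25 g, lying flat on the table at the start. Always three pads. Origin at the centre of its underside, x along its 120 mm length, y across its 60 mm width, z up
- pad_3: plain brown pad of stiff corrugated card, 120 x 60 x 6 mm, 25 g, lying flat on the table at the start. Always three pads. Origin at the centre of its underside, x along its 120 mm length, y across its 60 mm width, z up
- varnish: amber glass bottle, 52 mm across, 105 mm tall, loose, standing at the back left; origin at the centre of its underside; a bystander, not part of the job
- eggcup: wooden egg cup with an egg, 52 mm across, 77 mm tall, loose, standing at the back right; origin at the centre of its underside; a bystander, not part of the job
There are look-alikes about, which are no part of the job. Leave any green or purple look-alike of the panel_1 alone. Leave any blue look-alike of the pad_1 alone.

How it is judged:
By the outcome, as a careful person would: the job done as asked, in the order asked, and still so for the second after the job is handed in, with the robot touching nothing.
Of panel_1, panel_2, panel_3 only 2 to 3 are there at a start; the rules pass over those that are not, and their reading is None.
At some moment in a run one of panel_1, panel_2, panel_3, pad_1, pad_2, pad_3 may be knocked a few centimetres aside while the robot is not near it.
Once in a run the grip may slacken for a moment while it holds something.
It also fails if it takes over 210 s, if anything falls off the work surface, if the arm or the gripper's body presses on something with over 40 N, if the wrist force passes 120 N, or if a joint passes its speed limit or range.

### The arm

A 6-joint arm with a two-finger parallel gripper is mounted at the origin on the work surface. World frame = base frame: x ahead of the robot, y to its left, z up, the work surface at z = 0. Lengths are in m, angles in rad, forces in N, time in s.
With the tool pointing down it reaches from about 0.25 to 0.725 m from the base axis. Payload 4 kg.
Tool frame: the origin (TCP) lies on the centre line of the jaws, within the pads' length; the fingertips stand 17 mm ahead of it and the grasp point (between the pads) lies 2 mm behind it; z points along the fingers, y is the line along which they close (so a half turn about z gives the same grasp; the last joint's range is limited). The gripper opens to 85 mm and grips with 20 to 120 N. Pads are 22 mm wide; open, the fingers measure 114 mm over their backs; the gripper's body (76 mm by 85 mm) begins 54 mm behind the grasp point. The pads swing forward as they close: fully open they stand 13 mm farther back than shut.
Start: joints at [1.23, 0.241, 0.005, 1.335, 0, 1.571], TCP at [0.167, 0.471, 0.213] pointing down, gripper open.
Joint ranges: [-2.72, 2.72], [-1.05, 1.87], [-1.09, 1.28], [-1.99, 2.15], [-1.42, 1.44], [-3.14, 3.14]. Speed limits (rad/s): [2.79, 2.79, 3.14, 3.14, 3.14, 3.14].

### API

Orientations are given as a unit quaternion [x, y, z, w].
In Python, from workcell import get_obs, imaging, order gives the robot as it stands.
- The arm moves only by the tool apply_moves, never from a script. Its argument "targets" is a list that holds one entry, the list of rows, each a list of 5 numbers: the shift along the world's x, y, z in units of 40 mm (1.0 is 40 mm), then the turn about the world's z in degrees, then the gripper command: -1 is shut, 1 is fully open, values between are in proportion. In form: [[[dx, dy, dz, turn, fingers], ...]]. A call has 1 to 8 rows; each row shifts and turns the commanded pose from where the row before left it; what a row does not reach is not made up. A row lasts 1/12 s, in which the tool goes at most 41.7 mm and 7.16 degrees, less where a joint would pass 70% of its speed; a pose out of reach is approached as far as the arm can. A call is refused whole if a number of a shift passes 1 or a number of a turn 7.16, either way. A call with a gripper value outside its range is refused whole. The fingers move at their own pace and stop on an object; the grip force is fixed at half the most. Time passes only in rows, so rows that do not move let the fingers close. It gives the time, the measured TCP pose, the force, the opening and the grip force at its end, in the units of the state.
- get_obs(): the state, without advancing time (a new reading comes with each control period).
- imaging.camera(name): name is "side" or "top"; returns (picture, depth): 480x640x3 uint8, blue, green, red; 480x640 float32, m along the optical axis (not along the pixel's ray), 0 where there is no reading.
- imaging.get_calibration(name): a dict with "camera_matrix" (3x3 intrinsics, pixels), "eye" and "rotation" of the camera in the world. Camera axes: x right, y down, z forward; pixel columns grow to the right and rows downward; lengths in m; the calibration is good to about 2 mm. A picture is of the moment at which its call begins. get_calibration takes no time and is no camera call.
- order.job_done(): hands the job in; it is judged then, once.
The state is a dict: "clock": time; "joint_pos": joint angles; "joint_vel": joint speeds; "tau": joint torques, N m; "eef_pos": TCP position; "tool_rot": TCP orientation; "ft_force": force on the tool from outside, world axes, zero at the start; "ft_torque": the same for the moment, N m; "grip_width": finger opening in m; "grasp_force": force on a finger pad.
Only numpy, scipy, OpenCV 4.12 (cv2) and the standard library are available. Lean on these libraries where they do the work, as an engineer would, in place of code of your own. Each camera call takes 0.05 s, during which the arm holds its last target. There are 200 camera calls.

## Working session

There is one attempt and no reset: what is moved stays moved. The work goes in short steps, Python scripts to look and compute and a tool call to move; the robot and the scene stay as the last step left them, time stands still between calls to the robot, and variables do not carry over. Pictures are saved under pics/ and viewed, at most 14 in all, crops included, and the job is handed in when it is done.

Besides the shell and the picture viewer there is one more tool, called after "Call:" by a JSON object that holds its "op" and its "data", one argument or row to a line. apply_moves: Moves the arm, as the interface text tells. Its arguments: {"type":"object","properties":{"targets":{"type":"array","items":{"type":"array","items":{"type":"array","items":{"type":"number"}}}}},"required":["targets"]}

```bash
ls; mkdir -p pics; cat > h.py <<'E'
import numpy as np, cv2
from workcell import get_obs, imaging, order
def shot(n):
    im,d=imaging.camera(n); return im.copy(),d.copy()
def cloud(n,d):
    c=imaging.get_calibration(n);K=np.array(c["camera_matrix"]);R=np.array(c["rotation"]);e=np.array(c["eye"])
    v,u=np.mgrid[0:480,0:640]
    p=np.stack([(u-K[0,2])/K[0,0]*d,(v-K[1,2])/K[1,1]*d,d],-1)
    return p@R.T+e
E
python3 - <<'E'
from h import *
for n in("top","side"):
    im,d=shot(n); cv2.imwrite(f"pics/{n}0.png",im); np.save(f"{n}0.npy",d)
    c=imaging.get_calibration(n);print(n,c)
    P=cloud(n,d)
    for r in range(40,480,80): print([tuple(np.round(P[r,q],3)) for q in range(40,640,140)])
print(get_obs())
E
```

```text
pics
top {'camera_matrix': array([[605.0613197 ,   0.        , 320.45079707],
       [  0.        , 605.0613197 , 238.56241802],
       [  0.        ,   0.        ,   1.        ]]), 'eye': array([0.43181588, 0.01327308, 1.3178345 ]), 'rotation': array([ 0.71585275, -0.69706068,  0.02843908, -0.02919713])}Traceback (most recent call last):
  File "<stdin>", line 5, in <module>
  File "h.py", line 9, in cloud
    return p@R.T+e
           ~^~~~
ValueError: matmul: Input operand 1 has a mismatch in its core dimension 0, with gufunc signature (n?,k),(k,m?)->(n?,m?) (size 4 is different from 3)
```

View pics/top0.png

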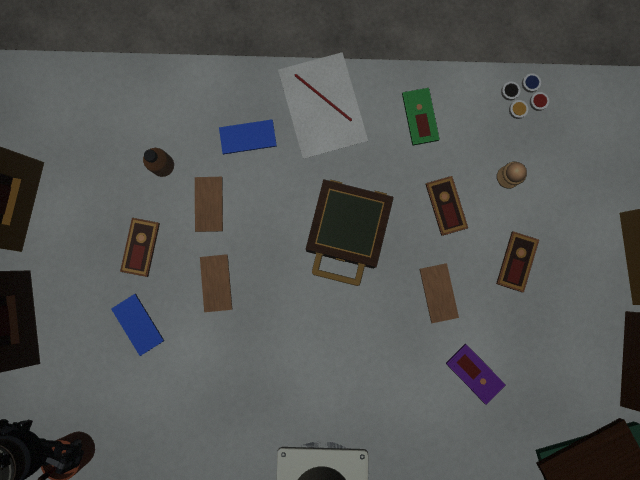

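Top view: three gold-bordered dark panels at px (140,247), (447,206), (518,262); three brown pads at (209,204), (216,283), (439,293); case at (350,223) with its handle toward the robot. Look-alikes are green (421,117), purple (475,374) and blue (247,137), (138,324). The bottle is at (158,162) and the egg cup at (512,175).

```bash
cat > h.py <<'E'
import numpy as np, cv2
from scipy.spatial.transform import Rotation as Ro
from workcell import get_obs, imaging, order
def shot(n):
    im,d=imaging.camera(n); return im.copy(),d.copy()
def cal(n):
    c=imaging.get_calibration(n); return np.array(c["camera_matrix"]),Ro.from_quat(c["rotation"]).as_matrix(),np.array(c["eye"])
def cloud(n,d):
    K,R,e=cal(n)
    v,u=np.mgrid[0:480,0:640]
    p=np.stack([(u-K[0,2])/K[0,0]*d,(v-K[1,2])/K[1,1]*d,d],-1)
    return p@R.T+e
def ray(n,uv,z):
    K,R,e=cal(n); uv=np.atleast_2d(uv).astype(float)
    r=np.c_[(uv[:,0]-K[0,2])/K[0,0],(uv[:,1]-K[1,2])/K[1,1],np.ones(len(uv))]@R.T
    return e+r*((z-e[2])/r[:,2])[:,None]
def rect(pts):  # world xy points -> centre, long, short, angle of long axis (deg, -90..90)
    c,(w,h),a=cv2.minAreaRect((np.asarray(pts)[:,:2]*1000).astype(np.float32))
    if w<h: w,h,a=h,w,a+90
    return np.round(c,1),round(w,1),round(h,1),round((a+90)%180-90,1)
def things(im,n="top"):
    hsv=cv2.cvtColor(im,cv2.COLOR_BGR2HSV)
    m=((hsv[...,1]>70)).astype(np.uint8)*255
    m=cv2.morphologyEx(m,cv2.MORPH_CLOSE,np.ones((3,3)))
    out=[]
    for c in cv2.findContours(m,cv2.RETR_EXTERNAL,cv2.CHAIN_APPROX_NONE)[0]:
        if cv2.contourArea(c)<500: continue
        mm=np.zeros(m.shape,np.uint8);cv2.drawContours(mm,[c],-1,255,-1)
        hu=np.median(hsv[mm>0],0).astype(int); px=c[:,0].mean(0).round()
        out.append((px,hu,rect(ray(n,c[:,0],0.008))))
    return out
E
python3 - <<'E'
from h import *
for n in("top","side"):
    im,d=shot(n); cv2.imwrite(f"pics/{n}1.png",im); np.save(f"{n}1.npy",d)
    K,R,e=cal(n);print(n,e,K[0,0],R[:,2])
    P=cloud(n,d)
    if n=="top":
        for t in things(im): print(*t)
        for q in [(350,223),(338,268),(209,204),(140,247),(300,400),(320,190),(383,197),(370,262),(315,250)]: print(q,P[q[1],q[0]].round(4))
        print(cv2.minAreaRect(np.argwhere((P[...,2]>.07)&(P[...,2]<.095)&(abs(P[...,1])<.2)&(P[...,0]>.3)).astype(np.float32)))
        Q=P[(P[...,2]>.05)&(P[...,2]<.095)&(abs(P[...,1])<.2)&(P[...,0]>.3)]; print(rect(Q))
        Q=P[(P[...,2]>.075)&(P[...,2]<.095)&(abs(P[...,1])<.2)&(P[...,0]>.3)]; print(rect(Q),np.median(Q[:,2]))
        cv2.imwrite("pics/top1c.png",cv2.resize(im[100:370,90:570],None,fx=1.65,fy=1.65,interpolation=cv2.INTER_CUBIC))
E
```

```text
top [0.43181588 0.01327308 1.3178345 ] 605.0613197045674 [ 0.08142073  0.00215416 -0.99667749]
[ 41. 451.] [60 81 12] (array([ 75.8, 582.1]), 199.9, 119.5, -88.5)
[594. 455.] [ 11 164  28] (array([ 108.3, -560.6]), 219.9, 123.6, -88.5)
[476. 374.] [136 167  84] (array([ 258.8, -321.8]), 121.6, 59.7, 45.4)
[631. 361.] [ 11 151  21] (array([ 295.2, -651.1]), 206.7, 40.3, -0.9)
[137. 324.] [112 186 119] (array([343.7, 405. ]), 121.1, 61.5, 34.1)
[ 16. 321.] [ 12 112  15] (array([345.6, 659. ]), 212.0, 81.2, 4.0)
[439. 293.] [ 13 116  82] (array([ 428.5, -241.8]), 118.9, 59.8, 13.1)
[215. 283.] [ 13 114  83] (array([437.1, 240.2]), 119.0, 59.6, 7.0)
[518. 261.] [ 11 140  56] (array([ 500.8, -411.6]), 120.6, 61.6, -16.3)
[139. 247.] [ 11 135  71] (array([510.8, 408.4]), 119.6, 60.7, -9.5)
[633. 255.] [ 18 151  43] (array([ 518.9, -654.2]), 206.8, 41.4, -0.9)
[347. 231.] [43 70 37] (array([553.2, -40.6]), 210.7, 157.8, -12.5)
[208. 204.] [ 13 113  83] (array([608.5, 262.4]), 119.2, 58.8, 2.5)
[446. 205.] [ 11 139  60] (array([ 619. , -256.5]), 119.2, 60.7, 17.7)
[511. 174.] [ 16 105  85] (
[... 178 characters left out ...]
.8)
[420. 116.] [ 65 148  86] (array([ 816.5, -197.3]), 121.2, 60.8, 12.0)
(350, 223) [ 0.5659 -0.0437  0.0865]
(338, 268) [ 0.4762 -0.0238 -0.0007]
(209, 204) [0.6082 0.2616 0.0062]
(140, 247) [0.5101 0.4072 0.0073]
(300, 400) [0.1922 0.0506 0.0008]
(320, 190) [0.6465 0.02   0.0007]
(383, 197) [ 0.6224 -0.1108  0.0804]
(370, 262) [ 0.4875 -0.0866  0.0812]
(315, 250) [0.5092 0.0265 0.0791]
((233.79412841796875, 346.6764831542969), (73.00321960449219, 95.31649017333984), 75.96376037597656)
(array([548.4, -38.2]), 203.4, 150.1, -12.7)
(array([545.6, -37.8]), 196.3, 150.0, -12.4) 0.0819326522466376
side [-0.12447312 -0.88661045  0.78190387] 514.428525524308 [ 0.50335783  0.66802366 -0.54806504]
```

View pics/top1c.png

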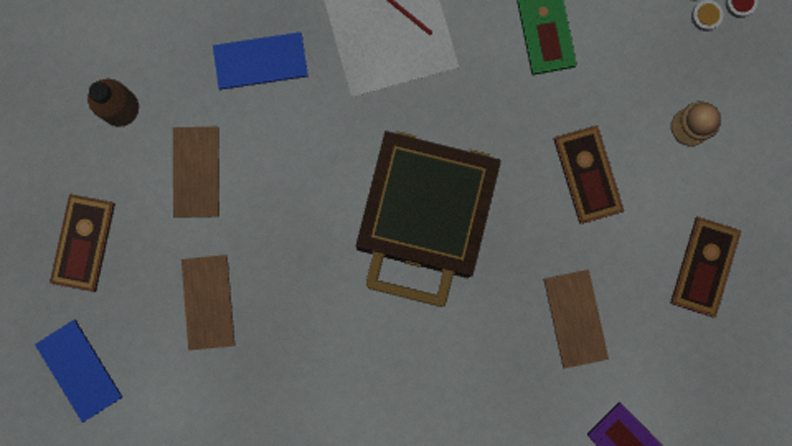

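View pics/side1.png

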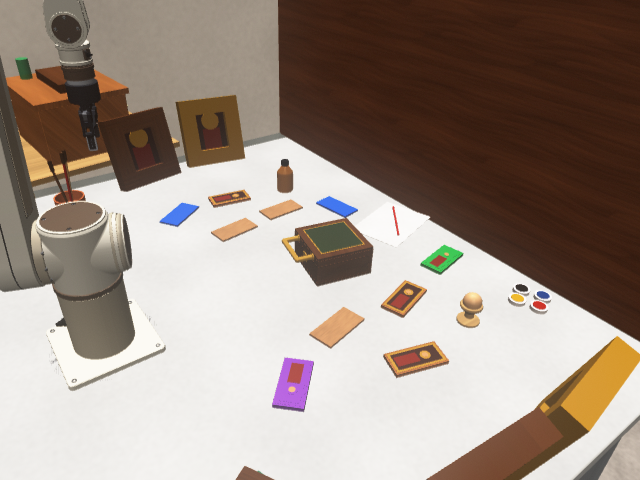

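Crop and side view confirm it: gold-bordered panels ×3, brown pads ×3 and the case with its handle toward the robot. The lid-plus-handle extent (196×150 mm, top at 82 mm) matches the given sizes.

```bash
cat >> h.py <<'E'
def st():
    o=get_obs(); y=Ro.from_quat(o["tool_rot"]).as_matrix()[:,1]
    return dict(t=round(o["clock"],2),p=np.round(np.array(o["eef_pos"])*1000,1),yaw=round(float(np.degrees(np.arctan2(y[1],y[0]))),1),j6=round(float(o["joint_pos"][5]),2),w=round(o["grip_width"]*1000,1),gf=np.round(o["grasp_force"],1),F=np.round(o["ft_force"],1))
def go(x,y,ang,z=None):  # mm, deg: tool-y line at ang mod 180
    s=st(); d=np.array([x,y,z if z is not None else s["p"][2]])-s["p"]; t=(ang-s["yaw"]+90)%180-90
    print(s); print("units",(d/40).round(2),"turn",round(t,1))
E
python3 -c "
from h import *
go(456,-18.1,-12.5,130)"
```

```text
{'t': 0.15, 'p': array([166.9, 470.8, 212.7]), 'yaw': 70.5, 'j6': 1.57, 'w': 85.3, 'gf': np.float64(0.0), 'F': array([-0.5,  0.5,  0.1])}
units [  7.23 -12.22  -2.07] turn -83.0
```

Call:
{"op": "apply_moves", "data": {
  "targets": [
    [[0.45, -0.76, 0, -5.2, 0.5], [0.45, -0.76, 0, -5.2, 0], [0.45, -0.76, 0, -5.2, -0.2], [0.45, -0.76, 0, -5.2, -0.2], [0.45, -0.76, 0, -5.2, -0.2], [0.45, -0.76, 0, -5.2, -0.2], [0.45, -0.76, 0, -5.2, -0.2], [0.45, -0.76, 0, -5.2, -0.2]]
  ]
}}

```text
clock: 0.82
eef_pos: [0.3114, 0.2264, 0.2133]
tool_rot: [0.51, 0.86, -0.0, 0.0]
ft_force: [0.7, 0.8, -0.2]
grip_width: 0.034
grasp_force: 0.0
```

Call:
{"op": "apply_moves", "data": {
  "targets": [
    [[0.45, -0.76, 0, -5.2, -0.2], [0.45, -0.76, 0, -5.2, -0.2], [0.45, -0.76, 0, -5.2, -0.2], [0.45, -0.76, 0, -5.2, -0.2], [0.45, -0.76, 0, -5.2, -0.2], [0.45, -0.76, -0.3, -5.2, -0.2], [0.45, -0.76, -0.5, -5.2, -0.2], [0.45, -0.76, -0.5, -5.2, -0.2]]
  ]
}}

```text
clock: 1.48
eef_pos: [0.4563, -0.017, 0.1613]
tool_rot: [0.783, 0.622, 0.001, 0.001]
ft_force: [1.0, 0.2, 0.6]
grip_width: 0.0336
grasp_force: 0.0
```

Call:
{"op": "apply_moves", "data": {
  "targets": [
    [[0, 0, -0.5, 0, -0.2], [0, 0, 0, 0, -0.2]]
  ]
}}

```text
clock: 1.65
eef_pos: [0.4525, -0.0168, 0.1374]
tool_rot: [0.782, 0.623, -0.003, -0.003]
ft_force: [-0.9, 0.7, -0.5]
grip_width: 0.0341
grasp_force: 0.0
```

```bash
python3 - <<'E'
from h import *
go(456,-18.1,-12.5,72)
im,d=shot("side"); cv2.imwrite("pics/s2.png",cv2.resize(im[150:310,180:420],None,fx=3,fy=3))
E
```

```text
{'t': 1.65, 'p': array([452.5, -16.8, 137.4]), 'yaw': -12.9, 'j6': 1.76, 'w': 34.1, 'gf': np.float64(0.0), 'F': array([-0.9,  0.7, -0.5])}
units [ 0.09 -0.03 -1.64] turn 0.4
```

View pics/s2.png

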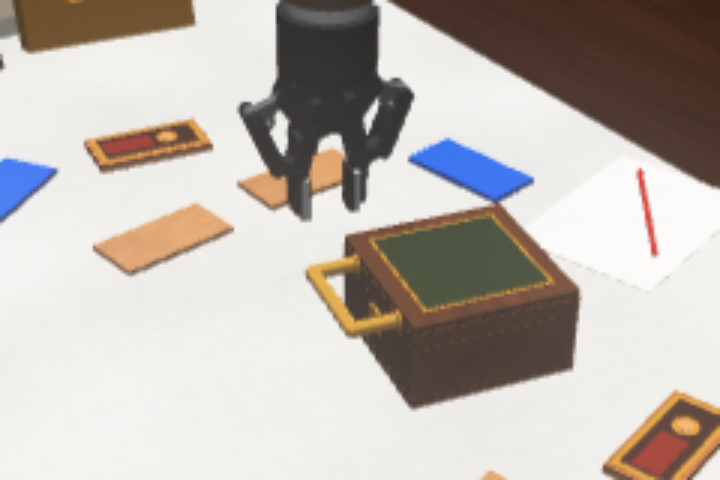

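The fingers hang above the bar and line up across it. Next I descend and grip.

Call:
{"op": "apply_moves", "data": {
  "targets": [
    [[0.09, -0.03, -0.4, 0.4, -0.2], [0, 0, -0.5, 0, -0.2], [0, 0, -0.5, 0, -0.2], [0, 0, -0.22, 0, -0.2], [0, 0, 0, 0, -0.2], [0, 0, 0, 0, -0.2]]
  ]
}}

```text
clock: 2.2
eef_pos: [0.4589, -0.0157, 0.0775]
tool_rot: [0.778, 0.628, 0.0, 0.0]
ft_force: [0.0, 0.1, 0.2]
grip_width: 0.0342
grasp_force: 0.0
```

Call:
{"op": "apply_moves", "data": {
  "targets": [
    [[0, 0, 0, 0, -1], [0, 0, 0, 0, -1], [0, 0, 0, 0, -1], [0, 0, 0, 0, -1], [0, 0, 0, 0, -1]]
  ]
}}

```text
clock: 2.62
eef_pos: [0.459, -0.0164, 0.0771]
tool_rot: [0.779, 0.627, 0.0, 0.0]
ft_force: [-0.0, 0.2, -0.8]
grip_width: 0.0001
grasp_force: 0.0
```

```bash
python3 - <<'E'
from h import *
s=st();print(s)
a=np.radians(-12.5);H=np.array([641.6,-58.9,58]); 
# circle through bar: use grip point as start
R=190.4;f=np.radians(3.6)
B=lambda th:H+R*np.array([-np.cos(th+f)*np.cos(a),-np.cos(th+f)*np.sin(a),np.sin(th+f)])
ths=np.linspace(0,1.8,25)
for i in range(24): print(((B(ths[i+1])-B(ths[i]))/40).round(2))
print(B(1.8),B(0))
E
```

```text
{'t': 2.62, 'p': array([459. , -16.4,  77.1]), 'yaw': -12.3, 'j6': 1.75, 'w': 0.1, 'gf': np.float64(0.0), 'F': array([-0. ,  0.2, -0.8])}
[ 0.03 -0.01  0.36]
[ 0.06 -0.01  0.35]
[ 0.09 -0.02  0.35]
[ 0.11 -0.02  0.34]
[ 0.14 -0.03  0.33]
[ 0.16 -0.04  0.32]
[ 0.18 -0.04  0.3 ]
[ 0.2  -0.05  0.29]
[ 0.22 -0.05  0.27]
[ 0.24 -0.05  0.25]
[ 0.26 -0.06  0.24]
[ 0.28 -0.06  0.21]
[ 0.29 -0.07  0.19]
[ 0.31 -0.07  0.17]
[ 0.32 -0.07  0.15]
[ 0.33 -0.07  0.12]
[ 0.34 -0.07  0.1 ]
[ 0.34 -0.08  0.07]
[ 0.35 -0.08  0.04]
[ 0.35 -0.08  0.02]
[ 0.35 -0.08 -0.01]
[ 0.35 -0.08 -0.04]
[ 0.34 -0.08 -0.06]
[ 0.34 -0.07 -0.09]
[695.11720001 -70.7644776  240.33843115] [456.0800453  -17.77121623  69.95531492]
```

It shut on nothing, so I look before doing anything else.

```bash
python3 - <<'E'
from h import *
im,d=shot("side"); t,dt=shot("top")
a=cv2.resize(im[170:310,230:400],(510,420)); b=cv2.resize(t[200:340,270:440],(510,420))
cv2.imwrite("pics/s3.png",cv2.resize(np.hstack([a,b]),(800,330)))
P=cloud("side",d)
# brass bar points in side view
hsv=cv2.cvtColor(im,cv2.COLOR_BGR2HSV);m=(hsv[...,0]>15)&(hsv[...,0]<28)&(hsv[...,1]>120)
m&=(P[...,2]>.055)&(P[...,2]<.09)&(P[...,0]>.4)&(P[...,0]<.51)&(abs(P[...,1])<.12)
Q=P[m];print(m.sum(),np.percentile(Q,[2,50,98],axis=0).round(3))
u=np.array([np.cos(np.radians(-12.4)),np.sin(np.radians(-12.4))]);n=np.array([-u[1],u[0]]);c=np.array([.5683,-.0428])
s=(Q[:,:2]-c)@u; print(np.histogram(s,bins=np.arange(-.13,-.06,.005)))
w=Q[s<-.105];print("bar z",np.percentile(w[:,2],[2,50,98]).round(4),"lat",np.percentile((w[:,:2]-c)@n,[2,98]).round(4))
p=np.array([.459,-.0164]);print("tcp s,lat",(p-c)@u,(p-c)@n)
E
```

```text
213 [[ 0.443 -0.081  0.07 ]
 [ 0.46  -0.051  0.075]
 [ 0.506  0.024  0.084]]
(array([ 0,  9, 63, 40, 12,  9,  9,  7,  9, 11, 20,  7,  0,  0]), array([-0.13 , -0.125, -0.12 , -0.115, -0.11 , -0.105, -0.1  , -0.095,
       -0.09 , -0.085, -0.08 , -0.075, -0.07 , -0.065, -0.06 ]))
bar z [0.071  0.0753 0.0785] lat [-0.0495  0.0458]
tcp s,lat -0.11241929265913503 0.0023135768886620215
```

View pics/s3.png

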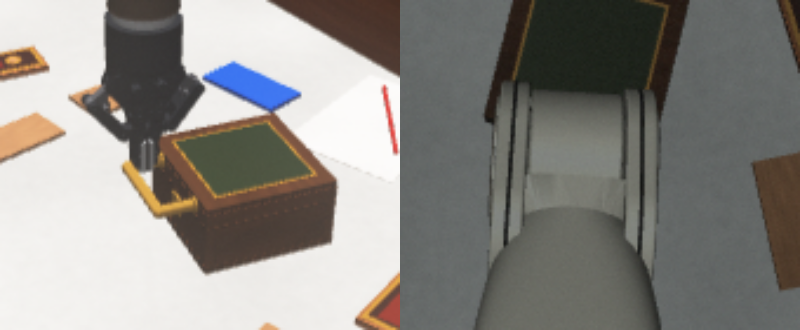

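```bash
python3 - <<'E'
from h import *
im,d=shot("side");P=cloud("side",d)
m=(np.linalg.norm(P[...,:2]-[.459,-.0164],axis=-1)<.035)&(P[...,2]>.055)&(P[...,2]<.16)
hsv=cv2.cvtColor(im,cv2.COLOR_BGR2HSV)
g=m&(hsv[...,1]<90)
Q=P[g];print(g.sum())
for z in np.arange(.06,.15,.008):
    q=Q[(Q[:,2]>=z)&(Q[:,2]<z+.008)]
    if len(q):print(round(z,3),len(q),q.mean(0).round(4),q.min(0).round(3),q.max(0).round(3))
v,u=np.where(g);print(u.min(),u.max(),v.min(),v.max())
cv2.imwrite("pics/s4.png",cv2.resize(im[190:280,260:340],(711,800))[:600])
print(st())
E
```

```text
377
0.068 8 [ 0.4535 -0.0084  0.0703] [ 0.445 -0.043  0.068] [0.466 0.014 0.074]
0.076 1 [ 0.4605 -0.0196  0.076 ] [ 0.461 -0.02   0.076] [ 0.461 -0.02   0.076]
0.092 7 [ 0.456  -0.0251  0.0983] [ 0.451 -0.03   0.096] [ 0.46  -0.019  0.1  ]
0.1 28 [ 0.4558 -0.0237  0.1048] [ 0.444 -0.03   0.101] [ 0.469 -0.009  0.108]
0.108 30 [ 0.4537 -0.0229  0.1119] [ 0.444 -0.031  0.109] [ 0.469 -0.009  0.116]
0.116 37 [ 0.4538 -0.0226  0.12  ] [ 0.443 -0.03   0.116] [ 0.468 -0.009  0.124]
0.124 32 [ 0.4557 -0.0232  0.1281] [ 0.444 -0.029  0.125] [ 0.471 -0.011  0.132]
0.132 32 [ 0.4564 -0.0253  0.1367] [ 0.429 -0.032  0.132] [ 0.487 -0.017  0.14 ]
0.14 77 [ 0.459  -0.0249  0.1441] [ 0.428 -0.037  0.14 ] [ 0.493 -0.002  0.148]
0.148 98 [ 0.456  -0.0219  0.1515] [ 0.424 -0.036  0.148] [0.491 0.001 0.156]
278 305 215 257
{'t': 2.77, 'p': array([458.8, -16.4,  76.7]), 'yaw': -12.3, 'j6': 1.75, 'w': -0.2, 'gf': np.float64(0.0), 'F': array([-0. ,  0.1,  0.5])}
```

View pics/s4.png

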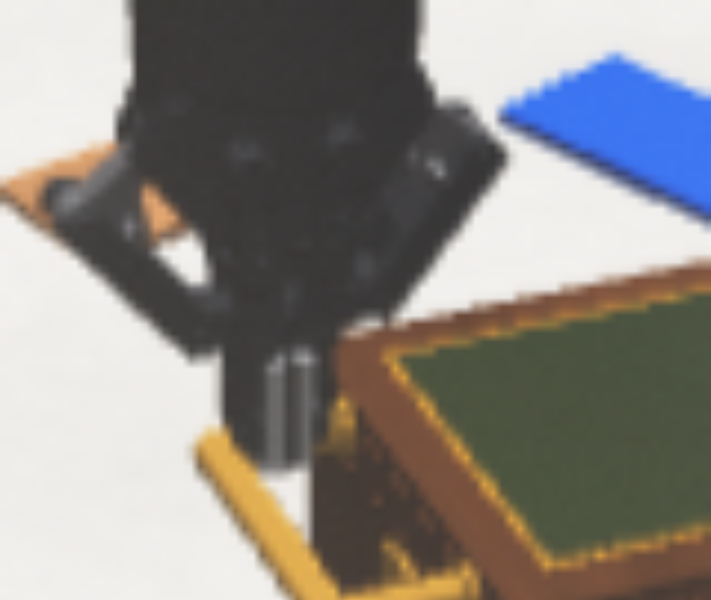

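By side depth the closed tips are at z≈0.095, well above the bar (70–77 mm). They are over it in x and y, but the real tips sit higher than the TCP figure suggests. There is only table under the bar, so I can reopen and go lower safely.

Call:
{"op": "apply_moves", "data": {
  "targets": [
    [[-0.07, -0.02, 0, 0, -0.2], [0, 0, 0, 0, -0.2], [0, 0, 0, 0, -0.2], [0, 0, -0.25, 0, -0.2], [0, 0, -0.25, 0, -0.2], [0, 0, -0.25, 0, -0.2], [0, 0, 0, 0, -0.2]]
  ]
}}

```text
clock: 3.35
eef_pos: [0.4544, -0.0171, 0.045]
tool_rot: [0.779, 0.627, -0.001, -0.001]
ft_force: [-0.9, 0.6, -0.1]
grip_width: 0.0342
grasp_force: 0.0
```

```bash
python3 - <<'E'
from h import *
im,d=shot("side");P=cloud("side",d);print(st())
hsv=cv2.cvtColor(im,cv2.COLOR_BGR2HSV)
m=(np.linalg.norm(P[...,:2]-[.457,-.0164],axis=-1)<.045)&(P[...,2]>.02)&(P[...,2]<.16)&(hsv[...,1]<90)
Q=P[m];print(np.histogram(Q[:,2],bins=np.arange(.02,.16,.008)))
cv2.imwrite("pics/s5.png",cv2.resize(im[200:280,260:340],(600,600)))
E
```

```text
{'t': 3.4, 'p': array([454.9, -17.1,  45.8]), 'yaw': -12.3, 'j6': 1.75, 'w': 34.0, 'gf': np.float64(0.0), 'F': array([ 0.8, -0.9, -0. ])}
(array([10,  7,  4,  1,  6, 30, 52, 54, 39, 43, 33, 71, 85, 55, 67, 63, 66]), array([0.02 , 0.028, 0.036, 0.044, 0.052, 0.06 , 0.068, 0.076, 0.084,
       0.092, 0.1  , 0.108, 0.116, 0.124, 0.132, 0.14 , 0.148, 0.156]))
```

View pics/s5.png

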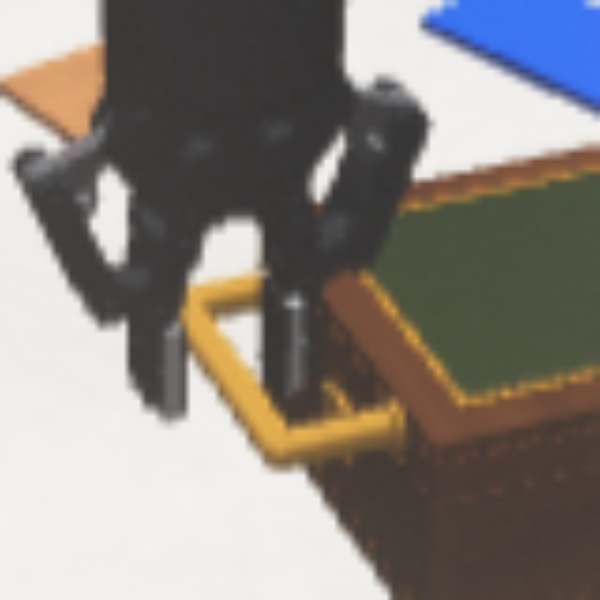

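The fingers now straddle the bar with tips at z≈0.062, so actual tip height ≈ reported z + 17 mm. I lower a little more and grip.

Call:
{"op": "apply_moves", "data": {
  "targets": [
    [[0.03, 0, -0.2, 0, -0.2], [0, 0, 0, 0, -0.2], [0, 0, 0, 0, -1], [0, 0, 0, 0, -1], [0, 0, 0, 0, -1], [0, 0, 0, 0, -1]]
  ]
}}

```text
clock: 3.9
eef_pos: [0.457, -0.0171, 0.039]
tool_rot: [0.779, 0.627, 0.0, -0.0]
ft_force: [-1.4, 0.5, 2.6]
grip_width: 0.0111
grasp_force: 58.6
```

Call:
{"op": "apply_moves", "data": {
  "targets": [
    [[0.03, -0.01, 0.36, 0, -1], [0.06, -0.01, 0.35, 0, -1], [0.09, -0.02, 0.35, 0, -1], [0, 0, 0, 0, -1]]
  ]
}}

```text
clock: 4.23
eef_pos: [0.4644, -0.0188, 0.0827]
tool_rot: [0.779, 0.627, 0.0, 0.0]
ft_force: [-2.1, 0.8, -0.5]
grip_width: 0.0107
grasp_force: 58.6
```

Call:
{"op": "apply_moves", "data": {
  "targets": [
    [[0.11, -0.02, 0.34, 0, -1], [0.14, -0.03, 0.33, 0, -1], [0.16, -0.04, 0.32, 0, -1], [0.18, -0.04, 0.3, 0, -1], [0.2, -0.05, 0.29, 0, -1], [0.22, -0.05, 0.27, 0, -1], [0.24, -0.05, 0.25, 0, -1], [0.26, -0.06, 0.24, 0, -1]]
  ]
}}

```text
clock: 4.9
eef_pos: [0.5194, -0.0311, 0.1742]
tool_rot: [0.779, 0.627, -0.003, -0.005]
ft_force: [-12.0, 3.6, 10.5]
grip_width: 0.0105
grasp_force: 58.6
```

```bash
python3 - <<'E'
from h import *
print(st())
im,d=shot("side"); cv2.imwrite("pics/s6.png",im[60:320,160:460])
E
```

```text
{'t': 4.9, 'p': array([519.4, -31.1, 174.2]), 'yaw': -12.3, 'j6': 1.72, 'w': 10.5, 'gf': np.float64(58.6), 'F': array([-12. ,   3.6,  10.5])}
```

View pics/s6.png

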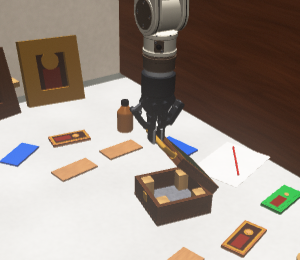

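The lid follows the hand (about 0.85 rad) and the light corner blocks are visible. The force on the tool points outward from the hinge, so I bias the arc slightly outward.

Call:
{"op": "apply_moves", "data": {
  "targets": [
    [[0.24, -0.05, 0.26, 0, -1], [0.27, -0.06, 0.24, 0, -1], [0.29, -0.07, 0.21, 0, -1], [0.31, -0.07, 0.19, 0, -1], [0.32, -0.07, 0.16, 0, -1], [0.33, -0.07, 0.13, 0, -1], [0.34, -0.07, 0.1, 0, -1]]
  ]
}}

```text
clock: 5.53
eef_pos: [0.6078, -0.0509, 0.2221]
tool_rot: [0.779, 0.627, -0.003, -0.002]
ft_force: [1.3, -0.9, -15.2]
grip_width: 0.0102
grasp_force: 58.5
```

Call:
{"op": "apply_moves", "data": {
  "targets": [
    [[0.34, -0.08, 0.07, 0, -1], [0.35, -0.08, 0.04, 0, -1], [0.35, -0.08, 0.02, 0, -1], [0.35, -0.08, -0.01, 0, -1]]
  ]
}}

```text
clock: 5.87
eef_pos: [0.6623, -0.0631, 0.226]
tool_rot: [0.779, 0.627, -0.003, -0.004]
ft_force: [-2.6, 1.0, 4.6]
grip_width: 0.0101
grasp_force: 61.4
```

Call:
{"op": "apply_moves", "data": {
  "targets": [
    [[0.2, -0.05, -0.03, 0, -1], [0.2, -0.05, -0.04, 0, -1], [0.2, -0.04, -0.05, 0, -1], [0.2, -0.04, -0.06, 0, -1], [0, 0, 0, 0, -1]]
  ]
}}

```text
clock: 6.28
eef_pos: [0.696, -0.0706, 0.2202]
tool_rot: [0.779, 0.627, -0.002, -0.002]
ft_force: [-2.6, 1.4, -5.7]
grip_width: 0.0101
grasp_force: 59.0
```

Call:
{"op": "apply_moves", "data": {
  "targets": [
    [[0, 0, 0, 0, 0], [0, 0, 0, 0, 0.3], [0, 0, 0, 0, 0.3], [0, 0, 0, 0, 0.3]]
  ]
}}

```text
clock: 6.62
eef_pos: [0.6967, -0.0709, 0.2253]
tool_rot: [0.779, 0.627, 0.001, 0.001]
ft_force: [0.2, -0.0, 0.8]
grip_width: 0.0551
grasp_force: 0.0
```

Call:
{"op": "apply_moves", "data": {
  "targets": [
    [[0, 0, 0.3, 0, 0.3], [0, 0, 0.5, 0, 0.3], [0, 0, 0.5, 0, 0.3], [-0.4, 0, 0.5, 0, 0.3], [-0.8, 0, 0, 0, 0.3]]
  ]
}}

```text
clock: 7.03
eef_pos: [0.6527, -0.0709, 0.2992]
tool_rot: [0.779, 0.627, 0.004, 0.004]
ft_force: [0.7, -0.7, 0.0]
grip_width: 0.056
grasp_force: 0.0
```

Call:
{"op": "apply_moves", "data": {
  "targets": [
    [[-0.8, 0, 0, 7, 1], [-0.8, 0, 0, 7, 1], [-0.8, 0, 0, 7, 1], [-0.8, 0, 0, 7, 1], [-0.8, 0, 0, 7, 1], [-0.8, 0, 0, 7, 1], [-0.6, 0, 0, 7, 1], [-0.5, 0, 0, 7, 1]]
  ]
}}

```text
clock: 7.7
eef_pos: [0.4103, -0.0707, 0.2971]
tool_rot: [0.391, 0.921, 0.0, 0.002]
ft_force: [0.3, -0.6, 0.0]
grip_width: 0.0852
grasp_force: 0.0
```

Call:
{"op": "apply_moves", "data": {
  "targets": [
    [[0, 0, 0, 7, 1], [0, 0, 0, 7, 1], [0, 0, 0, 7, 1], [0, 0, 0, 7, 1], [0, 0, 0, 6, 1]]
  ]
}}

```text
clock: 8.12
eef_pos: [0.4123, -0.0708, 0.297]
tool_rot: [0.105, 0.995, -0.0, 0.002]
ft_force: [0.3, -0.7, -0.2]
grip_width: 0.0858
grasp_force: 0.0
```

```bash
cat >> h.py <<'E'
def items(im):
    for px,hu,r in things(im):
        if r[1]<130 and r[1]>100 and 50<r[2]<70 and hu[0]<20: print("panel" if hu[1]>125 else "pad",px,hu,*r)
E
python3 - <<'E'
from h import *
print(st())
im,d=shot("top");P=cloud("top",d);items(im)
cv2.imwrite("pics/t7.png",cv2.resize(im[150:300,270:430],(640,600)))
# light blocks at rim height
hsv=cv2.cvtColor(im,cv2.COLOR_BGR2HSV)
m=((hsv[...,2]>100)&(hsv[...,1]>70)&(hsv[...,0]<25)&(abs(P[...,2]-.058)<.012)&(P[...,0]>.45)&(abs(P[...,1])<.15)).astype(np.uint8)
n,l,s,c=cv2.connectedComponentsWithStats(m)
for i in range(1,n):
    if s[i,4]>30: print(c[i].round(1),s[i,4],ray("top",c[i],.058).round(4))
v,u=np.where(m);print(rect(ray("top",np.c_[u,v],.058)))
E
```

```text
{'t': 8.12, 'p': array([412.3, -70.8, 297. ]), 'yaw': 78.0, 'j6': 0.04, 'w': 85.8, 'gf': np.float64(0.0), 'F': array([ 0.3, -0.7, -0.2])}
pad [215. 283.] [ 14 113  86] [437.1 240.2] 119.0 59.6 7.0
panel [518. 261.] [ 11 140  59] [ 500.8 -411.5] 120.5 61.7 -16.3
panel [139. 247.] [ 11 134  74] [510.8 408.4] 119.6 60.9 -9.5
pad [208. 204.] [ 13 113  86] [608.5 262.4] 119.2 58.8 2.5
panel [446. 205.] [ 11 139  62] [ 619.  -256.5] 119.2 60.7 17.7
(array([557. , -39.8]), 124.0, 103.4, 77.5)
```

View pics/t7.png

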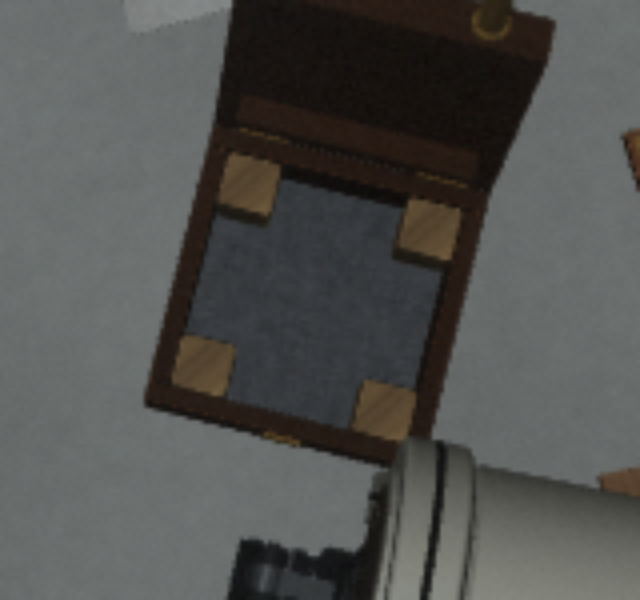

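The lid stands open on its stop. The block tops are at crop (250,180), (430,228), (204,365) and (386,408), which is full-image px (332,195), (377,207), (321,241), (366,252). I get the well centre from these.

```bash
python3 - <<'E'
from h import *
b=np.array([[250,180],[430,228],[204,365],[386,408]])/4+[270,150]-.4
w=ray("top",b,.058)*1000;print(w.round(1),"centre",w.mean(0).round(1))
fx=(w[0]+w[1]-w[2]-w[3])/2;fy=(w[0]+w[2]-w[1]-w[3])/2
print(np.linalg.norm(fx),np.degrees(np.arctan2(fx[1],fx[0])),np.linalg.norm(fy),np.degrees(np.arctan2(fy[1],fy[0]))-90)
go(619,-256.5,107.7,120)
E
```

```text
[[ 628.1   -6.    58. ]
 [ 605.2 -101.    58. ]
 [ 530.    15.6   58. ]
 [ 510.   -79.9   58. ]] centre [568.3 -42.8  58. ]
98.96196953478561 -12.460776626830407 97.61553285766503 -12.678154658723898
{'t': 8.17, 'p': array([412.3, -70.8, 296.9]), 'yaw': 78.2, 'j6': 0.04, 'w': 85.3, 'gf': np.float64(0.0), 'F': array([0.1, 0.4, 0.3])}
units [ 5.17 -4.64 -4.42] turn 29.5
```

Call:
{"op": "apply_moves", "data": {
  "targets": [
    [[0.65, -0.58, 0, 3.7, 1], [0.65, -0.58, 0, 3.7, 1], [0.65, -0.58, -0.3, 3.7, 1], [0.65, -0.58, -0.7, 3.7, 1], [0.65, -0.58, -0.8, 3.7, 1], [0.65, -0.58, -0.9, 3.7, 1], [0.65, -0.58, -0.9, 3.7, 1], [0.65, -0.58, -0.9, 3.7, 1]]
  ]
}}

```text
clock: 8.83
eef_pos: [0.6035, -0.2415, 0.1393]
tool_rot: [-0.15, 0.989, -0.001, 0.001]
ft_force: [0.6, 0.3, 0.3]
grip_width: 0.0854
grasp_force: 0.0
```

Call:
{"op": "apply_moves", "data": {
  "targets": [
    [[0, 0, -0.5, 0, 0.8], [0, 0, 0, 0, 0.8]]
  ]
}}

```text
clock: 9.0
eef_pos: [0.5994, -0.24, 0.113]
tool_rot: [-0.149, 0.989, 0.003, -0.005]
ft_force: [-0.7, 1.7, -0.4]
grip_width: 0.077
grasp_force: 0.0
```

```bash
python3 - <<'E'
from h import *
go(619,-256.5,107.7,0)
im,d=shot("side");P=cloud("side",d)
hsv=cv2.cvtColor(im,cv2.COLOR_BGR2HSV)
m=(np.linalg.norm(P[...,:2]-[.619,-.2565],axis=-1)<.08)&(P[...,2]>.02)&(P[...,2]<.2)&(hsv[...,1]<90)
Q=P[m];print(np.histogram(Q[:,2],bins=np.arange(.02,.16,.005)))
q=Q[Q[:,2]<Q[:,2].min()+.03];print(q.min(0),q.max(0))
cv2.imwrite("pics/s8.png",cv2.resize(im[220:330,350:460],(600,600)))
E
```

```text
{'t': 9.0, 'p': array([ 599.4, -240. ,  113. ]), 'yaw': 107.1, 'j6': -0.68, 'w': 77.0, 'gf': np.float64(0.0), 'F': array([-0.7,  1.7, -0.4])}
units [ 0.49 -0.41 -2.82] turn 0.6
(array([ 0,  0,  0,  0,  0,  0,  0,  0,  0,  0,  0,  0,  0,  0,  0,  0,  0,
        0,  0,  0,  0,  0,  0,  2, 14, 18, 37, 31]), array([0.02 , 0.025, 0.03 , 0.035, 0.04 , 0.045, 0.05 , 0.055, 0.06 ,
       0.065, 0.07 , 0.075, 0.08 , 0.085, 0.09 , 0.095, 0.1  , 0.105,
       0.11 , 0.115, 0.12 , 0.125, 0.13 , 0.135, 0.14 , 0.145, 0.15 ,
       0.155, 0.16 ]))
[ 0.57457472 -0.29315568  0.13916024] [ 0.62471522 -0.19094987  0.16912218]
```

View pics/s8.png

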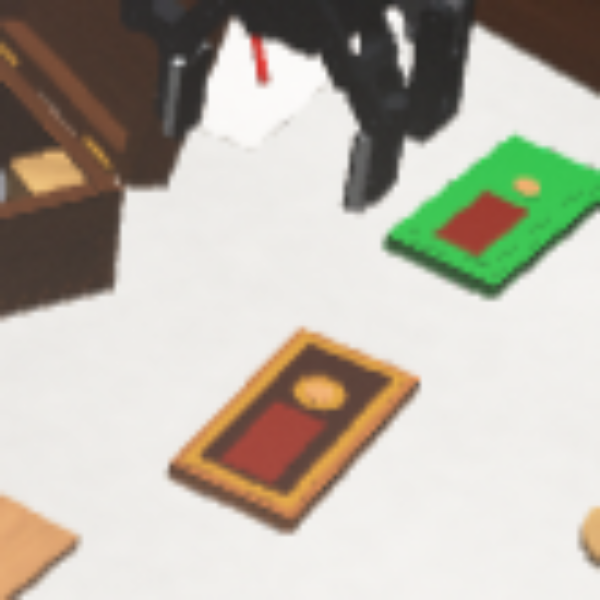

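The open tips are ~26 mm above the reported z. I centre over the panel, then descend while watching the force.

Call:
{"op": "apply_moves", "data": {
  "targets": [
    [[0.25, -0.2, -0.5, 0.6, 0.7], [0.24, -0.21, -0.6, 0, 0.7], [0, 0, -0.7, 0, 0.7], [0, 0, -0.6, 0, 0.7], [0, 0, 0, 0, 0.7], [0, 0, 0, 0, 0.7]]
  ]
}}

```text
clock: 9.55
eef_pos: [0.6218, -0.2562, 0.0255]
tool_rot: [-0.155, 0.988, -0.0, 0.0]
ft_force: [-0.1, 0.2, 0.1]
grip_width: 0.0726
grasp_force: 0.0
```

```bash
python3 - <<'E'
from h import *
go(619,-256.5,107.7,-20)
im,d=shot("side");P=cloud("side",d)
hsv=cv2.cvtColor(im,cv2.COLOR_BGR2HSV)
m=(np.linalg.norm(P[...,:2]-[.619,-.2565],axis=-1)<.08)&(P[...,2]>.014)&(P[...,2]<.1)&(hsv[...,1]<90)&(hsv[...,2]<120)
Q=P[m];print(np.histogram(Q[:,2],bins=np.arange(.01,.07,.004))[0])
cv2.imwrite("pics/s9.png",cv2.resize(im[220:330,350:460],(600,600)))
E
```

```text
{'t': 9.55, 'p': array([ 621.8, -256.2,   25.5]), 'yaw': 107.9, 'j6': -0.7, 'w': 72.6, 'gf': np.float64(0.0), 'F': array([-0.1,  0.2,  0.1])}
units [-0.07 -0.01 -1.14] turn -0.2
[ 0  0  0  0  0  0  0  0  0  0  3  5 15 22]
```

View pics/s9.png

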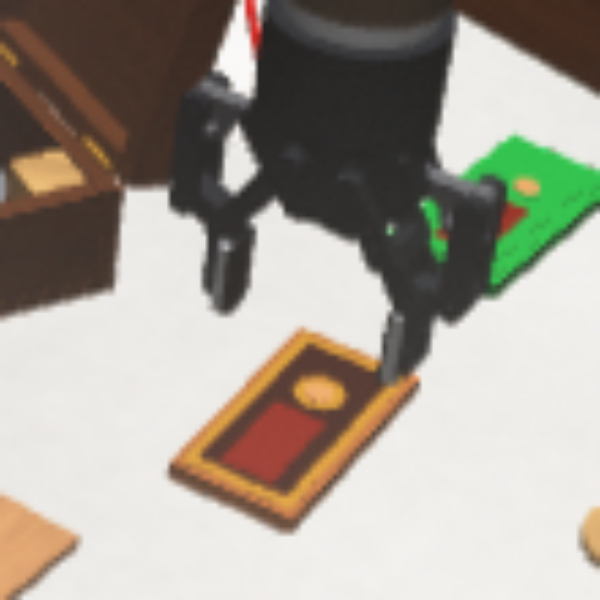

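Fingers straddle the panel across its width with tips ~50 mm up. Descending gently.

Call:
{"op": "apply_moves", "data": {
  "targets": [
    [[-0.07, -0.01, -0.4, -0.2, 0.7], [0, 0, -0.4, 0, 0.7], [0, 0, -0.2, 0, 0.7], [0, 0, 0, 0, 0.7], [0, 0, 0, 0, 0.7]]
  ]
}}

```text
clock: 10.02
eef_pos: [0.6201, -0.2573, -0.0144]
tool_rot: [-0.154, 0.988, -0.001, 0.001]
ft_force: [-0.5, 0.3, 0.2]
grip_width: 0.0725
grasp_force: 0.0
```

Call:
{"op": "apply_moves", "data": {
  "targets": [
    [[0, 0, -0.05, 0, 0.7], [0, 0, -0.05, 0, 0.7], [0, 0, 0, 0, 0.7], [0, 0, 0, 0, 0.7]]
  ]
}}

```text
clock: 10.35
eef_pos: [0.6193, -0.2572, -0.0199]
tool_rot: [-0.154, 0.988, -0.0, 0.0]
ft_force: [-0.7, 0.7, 0.5]
grip_width: 0.0727
grasp_force: 0.0
```

```bash
python3 - <<'E'
from h import *
go(619,-256.5,107.7,-20)
im,d=shot("side");P=cloud("side",d)
hsv=cv2.cvtColor(im,cv2.COLOR_BGR2HSV)
m=(np.linalg.norm(P[...,:2]-[.619,-.2565],axis=-1)<.08)&(P[...,2]>-.004)&(P[...,2]<.1)&(hsv[...,1]<90)&(hsv[...,2]<120)
Q=P[m];print(np.histogram(Q[:,2],bins=np.arange(-.004,.07,.004))[0])
E
```

```text
{'t': 10.35, 'p': array([ 619.3, -257.2,  -19.9]), 'yaw': 107.7, 'j6': -0.7, 'w': 72.7, 'gf': np.float64(0.0), 'F': array([-0.7,  0.7,  0.5])}
units [-0.01  0.02 -0.  ] turn 0.0
[ 0  1  4  9 15 22 18 28 14 26 18 21 13 23 36 66 65 36]
```

Call:
{"op": "apply_moves", "data": {
  "targets": [
    [[0, 0, 0, 0, 0.3], [0, 0, 0, 0, -1], [0, 0, 0, 0, -1], [0, 0, 0, 0, -1], [0, 0, 0, 0, -1], [0, 0, 0, 0, -1]]
  ]
}}

```text
clock: 10.9
eef_pos: [0.6197, -0.2573, -0.0196]
tool_rot: [-0.154, 0.988, -0.0, 0.001]
ft_force: [-0.1, 0.2, 4.5]
grip_width: 0.0581
grasp_force: 64.7
```

Call:
{"op": "apply_moves", "data": {
  "targets": [
    [[0, 0, 0.3, 0, -1], [0, 0, 0.6, 0, -1], [0, 0, 0.6, 0, -1], [-0.3, 0, 0.6, 0, -1], [-0.5, 0, 0.6, -4, -1], [-0.5, 0, 0.4, -4, -1], [-0.5, 0, 0, -4, -1], [-0.2, 0.3, 0, -4, -1]]
  ]
}}

```text
clock: 11.57
eef_pos: [0.5371, -0.2469, 0.1054]
tool_rot: [-0.011, 1.0, -0.001, 0.0]
ft_force: [0.1, 0.2, -1.0]
grip_width: 0.0578
grasp_force: 64.3
```

Call:
{"op": "apply_moves", "data": {
  "targets": [
    [[0, 0.6, 0, -4, -1], [0, 0.7, 0, -4, -1], [0, 0.7, 0, -4, -1], [0, 0.7, 0, -2.2, -1], [0, 0.7, 0, 0, -1], [0.2, 0.7, 0, 0, -1], [0.3, 0.5, 0, 0, -1], [0.2, 0.4, 0, 0, -1]]
  ]
}}

```text
clock: 12.23
eef_pos: [0.5671, -0.043, 0.1038]
tool_rot: [0.108, 0.994, 0.0, -0.0]
ft_force: [1.0, -0.2, 0.4]
grip_width: 0.0581
grasp_force: 64.3
```

```bash
python3 -c "
from h import *
go(568.3,-42.8,77.5,-10)"
```

```text
{'t': 12.23, 'p': array([567.1, -43. , 103.8]), 'yaw': 77.6, 'j6': 0.14, 'w': 58.1, 'gf': np.float64(64.3), 'F': array([ 1. , -0.2,  0.4])}
units [ 0.03  0.01 -2.84] turn -0.1
```

Call:
{"op": "apply_moves", "data": {
  "targets": [
    [[0.03, 0.01, -0.4, -0.1, -1], [0, 0, -0.5, 0, -1], [0, 0, -0.5, 0, -1], [0, 0, 0, 0, -1]]
  ]
}}

```text
clock: 12.57
eef_pos: [0.5644, -0.044, 0.0436]
tool_rot: [0.11, 0.994, -0.0, -0.005]
ft_force: [-1.3, -0.3, -1.6]
grip_width: 0.058
grasp_force: 64.4
```

```bash
python3 -c "
from h import *
go(568.3,-42.8,77.5,-9)"
```

```text
{'t': 12.57, 'p': array([564.4, -44. ,  43.6]), 'yaw': 77.4, 'j6': 0.14, 'w': 58.0, 'gf': np.float64(64.4), 'F': array([-1.3, -0.3, -1.6])}
units [ 0.1   0.03 -1.32] turn 0.1
```

Call:
{"op": "apply_moves", "data": {
  "targets": [
    [[0, 0, 0, 0, -1], [0, 0, 0, 0, -1], [0, 0, 0, 0, -1]]
  ]
}}

```text
clock: 12.82
eef_pos: [0.5694, -0.045, 0.0493]
tool_rot: [0.11, 0.994, 0.0, 0.001]
ft_force: [0.9, -0.4, -0.8]
grip_width: 0.0577
grasp_force: 64.4
```

```bash
python3 -c "
from h import *
go(568.3,-42.8,77.5,-9)"
```

```text
{'t': 12.82, 'p': array([569.4, -45. ,  49.3]), 'yaw': 77.4, 'j6': 0.14, 'w': 57.7, 'gf': np.float64(64.4), 'F': array([ 0.9, -0.4, -0.8])}
units [-0.03  0.06 -1.46] turn 0.1
```

Call:
{"op": "apply_moves", "data": {
  "targets": [
    [[-0.02, 0.05, -0.2, 0.1, -1], [0, 0, -0.25, 0, -1], [0, 0, -0.25, 0, -1], [0, 0, -0.25, 0, -1], [0, 0, -0.2, 0, -1], [0, 0, -0.15, 0, -1], [0, 0, -0.1, 0, -1], [0, 0, 0, 0, -1]]
  ]
}}

```text
clock: 13.48
eef_pos: [0.5666, -0.0427, -0.0097]
tool_rot: [0.109, 0.994, -0.0, -0.001]
ft_force: [0.3, -0.3, -0.5]
grip_width: 0.0578
grasp_force: 64.4
```

Call:
{"op": "apply_moves", "data": {
  "targets": [
    [[0, 0, -0.05, 0, -1], [0, 0, 0, 0, -1], [0, 0, 0, 0, -1]]
  ]
}}

```text
clock: 13.73
eef_pos: [0.5679, -0.0428, -0.01]
tool_rot: [0.109, 0.994, -0.0, 0.0]
ft_force: [-0.5, -0.5, -0.4]
grip_width: 0.0581
grasp_force: 64.4
```

Position (567.9, −42.8), target (568.3, −42.8). Release to 70 mm and rise.

Call:
{"op": "apply_moves", "data": {
  "targets": [
    [[0, 0, 0, 0, 0.6], [0, 0, 0, 0, 0.65], [0, 0, 0, 0, 0.65], [0, 0, 0.3, 0, 0.65], [0, 0, 0.5, 0, 0.65], [0, 0, 0.6, 0, 0.65], [0, 0, 0.7, 0, 0.65], [-0.3, 0.3, 0.7, 0, 0.65]]
  ]
}}

```text
clock: 14.4
eef_pos: [0.5571, -0.0321, 0.1029]
tool_rot: [0.11, 0.994, -0.0, 0.001]
ft_force: [1.2, 0.8, 0.3]
grip_width: 0.0707
grasp_force: 0.0
```

Call:
{"op": "apply_moves", "data": {
  "targets": [
    [[-0.8, 0.3, 0, 0, 0.7], [-0.8, 0.3, 0, 0, 0.7], [-0.8, 0.3, 0, 0, 0.7], [-0.8, 0.3, 0, 0, 0.7], [-0.4, 0.3, 0, 0, 0.7], [0, 0, 0, 0, 0.7]]
  ]
}}

```text
clock: 14.9
eef_pos: [0.4072, 0.0305, 0.1017]
tool_rot: [0.108, 0.994, 0.0, -0.002]
ft_force: [-0.5, 0.9, -0.4]
grip_width: 0.0725
grasp_force: 0.0
```

```bash
cat >> h.py <<'E'
def inwell(im,d,z,col=(0,20,90)):
    P=cloud("top",d);hsv=cv2.cvtColor(im,cv2.COLOR_BGR2HSV)
    u=np.array([np.cos(np.radians(-12.5)),np.sin(np.radians(-12.5))]);n=np.array([-u[1],u[0]]);c=np.array([.5683,-.0428])
    v,uu=np.mgrid[0:480,0:640];W=ray("top",np.c_[uu.ravel(),v.ravel()],z)[:,:2].reshape(480,640,2)-c
    a,b=W@u,W@n
    m=(abs(a)<.066)&(abs(b)<.042)&(abs(P[...,2]-z)<.008)&(hsv[...,1]>col[2])
    q=np.c_[a[m],b[m]]; print("z",np.median(P[...,2][m]).round(4),rect(q))
E
python3 - <<'E'
from h import *
im,d=shot("top");items(im);print(st())
inwell(im,d,.018)
cv2.imwrite("pics/t10.png",cv2.resize(im[150:300,270:430],(640,600)))
go(437.1,240.2,97,-20)
E
```

```text
pad [439. 293.] [ 13 115  85] [ 428.5 -241.8] 118.9 59.8 13.1
pad [215. 283.] [ 13 113  85] [437.1 240.2] 119.0 59.6 7.0
panel [517. 261.] [ 11 140  58] [ 500.9 -411.7] 120.4 61.6 -16.5
panel [139. 247.] [ 11 134  74] [510.8 408.3] 119.6 61.0 -9.5
pad [208. 204.] [ 13 113  85] [608.5 262.4] 119.1 58.8 2.5
{'t': 14.95, 'p': array([410. ,  29.9, 102.1]), 'yaw': 77.6, 'j6': 0.29, 'w': 72.1, 'gf': np.float64(0.0), 'F': array([ 0. , -0.5, -0.2])}
z 0.0183 (array([ 1.9, -3.1]), 124.3, 64.5, -0.0)
{'t': 14.95, 'p': array([410. ,  29.9, 102.1]), 'yaw': 77.6, 'j6': 0.29, 'w': 72.1, 'gf': np.float64(0.0), 'F': array([ 0. , -0.5, -0.2])}
units [ 0.68  5.26 -3.05] turn 19.4
```

View pics/t10.png

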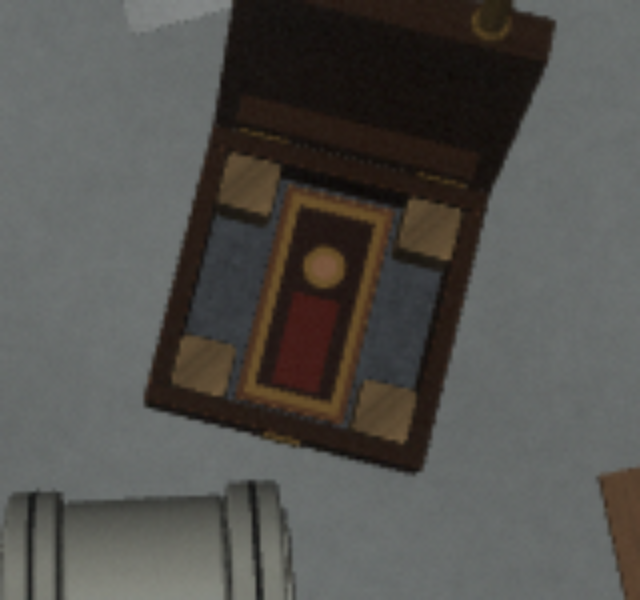

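The panel lies flat in the well at crop (317,300), clear of all four blocks and seen picture up. Next is pad (215,283).

Call:
{"op": "apply_moves", "data": {
  "targets": [
    [[0.09, 0.75, 0, 2.8, 0.6], [0.09, 0.75, 0, 2.8, 0.6], [0.09, 0.75, 0, 2.8, 0.6], [0.09, 0.75, -0.3, 2.8, 0.6], [0.09, 0.75, -0.5, 2.8, 0.6], [0.09, 0.75, -0.5, 2.8, 0.6], [0.09, 0.76, -0.5, 2.6, 0.6], [0, 0, 0, 0, 0.6]]
  ]
}}

```text
clock: 15.62
eef_pos: [0.437, 0.2438, 0.0262]
tool_rot: [-0.063, 0.998, 0.0, -0.001]
ft_force: [0.2, -0.2, 0.5]
grip_width: 0.068
grasp_force: 0.0
```

Call:
{"op": "apply_moves", "data": {
  "targets": [
    [[0, 0, 0, 0, 0.6], [0, 0, 0, 0, 0.6], [0, 0, 0, 0, 0.6]]
  ]
}}

```text
clock: 15.87
eef_pos: [0.4376, 0.239, 0.0304]
tool_rot: [-0.059, 0.998, 0.0, 0.001]
ft_force: [0.2, -0.5, 0.4]
grip_width: 0.068
grasp_force: 0.0
```

```bash
python3 -c "
from h import *
go(437.1,240.2,97,-20)"
```

```text
{'t': 15.87, 'p': array([437.6, 239. ,  30.4]), 'yaw': 96.8, 'j6': 0.38, 'w': 68.0, 'gf': np.float64(0.0), 'F': array([ 0.2, -0.5,  0.4])}
units [-0.01  0.03 -1.26] turn 0.2
```

Call:
{"op": "apply_moves", "data": {
  "targets": [
    [[-0.01, 0.03, -0.3, 0.2, 0.6], [0, 0, -0.4, 0, 0.6], [0, 0, -0.3, 0, 0.6], [0, 0, -0.2, 0, 0.6], [0, 0, 0, 0, 0.6], [0, 0, -0.05, 0, 0.6], [0, 0, 0, 0, 0.6], [0, 0, 0, 0, 0.6]]
  ]
}}

```text
clock: 16.53
eef_pos: [0.4371, 0.2411, -0.0195]
tool_rot: [-0.061, 0.998, 0.0, 0.001]
ft_force: [0.3, -0.9, 0.5]
grip_width: 0.0684
grasp_force: 0.0
```

Call:
{"op": "apply_moves", "data": {
  "targets": [
    [[0, 0, -0.05, 0, 0.6], [0, 0, 0, 0, 0.6], [0, 0, 0, 0, 0.6]]
  ]
}}

```text
clock: 16.78
eef_pos: [0.4364, 0.241, -0.0221]
tool_rot: [-0.062, 0.998, 0.0, 0.0]
ft_force: [-0.4, 0.4, 0.5]
grip_width: 0.0684
grasp_force: 0.0
```

Call:
{"op": "apply_moves", "data": {
  "targets": [
    [[0, 0, 0, 0, 0.4], [0, 0, 0, 0, -1], [0, 0, 0, 0, -1], [0, 0, 0, 0, -1], [0, 0, 0, 0, -1]]
  ]
}}

```text
clock: 17.2
eef_pos: [0.4364, 0.2411, -0.0215]
tool_rot: [-0.062, 0.998, 0.0, 0.0]
ft_force: [-1.3, -0.9, 5.2]
grip_width: 0.0577
grasp_force: 63.2
```

Call:
{"op": "apply_moves", "data": {
  "targets": [
    [[0, 0, 0.2, 0, -1], [0, 0, 0.4, 0, -1], [0, 0, 0.6, 0, -1], [0, 0, 0.6, 0, -1], [0, 0, 0.6, 0, -1], [0, 0, 0.5, 0, -1], [0, 0, 0.3, 0, -1], [0, 0, 0, 0, -1]]
  ]
}}

```text
clock: 17.87
eef_pos: [0.4384, 0.2421, 0.1092]
tool_rot: [-0.062, 0.998, 0.001, 0.003]
ft_force: [0.4, 0.4, -0.5]
grip_width: 0.0577
grasp_force: 64.3
```

```bash
python3 -c "
from h import *
go(540,-36.6,77.5,105)
go(568.3,-42.8,77.5,105)"
```

```text
{'t': 17.87, 'p': array([438.4, 242.1, 109.2]), 'yaw': 97.1, 'j6': 0.38, 'w': 57.7, 'gf': np.float64(64.3), 'F': array([ 0.4,  0.4, -0.5])}
units [ 2.54 -6.97 -0.11] turn -19.6
{'t': 17.87, 'p': array([438.4, 242.1, 109.2]), 'yaw': 97.1, 'j6': 0.38, 'w': 57.7, 'gf': np.float64(64.3), 'F': array([ 0.4,  0.4, -0.5])}
units [ 3.25 -7.12 -0.11] turn -19.6
```

Call:
{"op": "apply_moves", "data": {
  "targets": [
    [[0.27, -0.5, 0, -2, -1], [0.3, -0.7, 0, -2, -1], [0.3, -0.7, 0, -2, -1], [0.3, -0.7, 0, -2, -1], [0.3, -0.7, 0, -2, -1], [0.3, -0.7, 0, -2, -1], [0.3, -0.7, 0, -2, -1], [0.3, -0.7, 0, -2, -1]]
  ]
}}

```text
clock: 18.53
eef_pos: [0.5307, 0.0235, 0.1047]
tool_rot: [0.079, 0.997, -0.0, -0.001]
ft_force: [1.1, 0.5, -0.0]
grip_width: 0.0576
grasp_force: 64.3
```

Call:
{"op": "apply_moves", "data": {
  "targets": [
    [[0.3, -0.7, -0.3, -2, -1], [0.3, -0.6, -0.4, -1.6, -1], [0.27, -0.4, -0.4, 0, -1], [0, 0, -0.3, 0, -1], [0, 0, 0, 0, -1], [0, 0, 0, 0, -1], [0, 0, 0, 0, -1], [0, 0, 0, 0, -1]]
  ]
}}

```text
clock: 19.2
eef_pos: [0.5663, -0.0424, 0.0505]
tool_rot: [0.109, 0.994, 0.0, 0.001]
ft_force: [0.9, 0.1, 0.2]
grip_width: 0.0577
grasp_force: 64.3
```

```bash
python3 -c "
from h import *
go(567.8,-42.8,77.5,-2.5)"
```

```text
{'t': 19.2, 'p': array([566.3, -42.4,  50.5]), 'yaw': 77.5, 'j6': 0.14, 'w': 57.7, 'gf': np.float64(64.3), 'F': array([0.9, 0.1, 0.2])}
units [ 0.04 -0.01 -1.32] turn 0.0
```

Call:
{"op": "apply_moves", "data": {
  "targets": [
    [[0.04, -0.01, -0.2, 0, -1], [0, 0, -0.25, 0, -1], [0, 0, -0.25, 0, -1], [0, 0, -0.25, 0, -1], [0, 0, -0.2, 0, -1], [0, 0, -0.15, 0, -1], [0, 0, 0, 0, -1], [0, 0, 0, 0, -1]]
  ]
}}

```text
clock: 19.87
eef_pos: [0.5673, -0.0435, -0.0029]
tool_rot: [0.109, 0.994, -0.0, -0.0]
ft_force: [0.3, 0.4, -0.5]
grip_width: 0.0575
grasp_force: 64.3
```

Call:
{"op": "apply_moves", "data": {
  "targets": [
    [[0, 0, -0.02, 0, -1], [0, 0, 0, 0, -1], [0, 0, 0, 0, -1]]
  ]
}}

```text
clock: 20.12
eef_pos: [0.5675, -0.0435, -0.0033]
tool_rot: [0.109, 0.994, 0.0, -0.0]
ft_force: [-0.3, 1.0, -0.5]
grip_width: 0.0577
grasp_force: 64.3
```

Call:
{"op": "apply_moves", "data": {
  "targets": [
    [[0, 0, 0, 0, 0.5], [0, 0, 0, 0, 0.6], [0, 0, 0, 0, 0.6], [0, 0, 0.3, 0, 0.6], [0, 0, 0.5, 0, 0.6], [0, 0, 0.6, 0, 0.6], [0, 0, 0.6, 0, 0.6], [-0.3, 0.3, 0.6, 0, 0.6]]
  ]
}}

```text
clock: 20.78
eef_pos: [0.5573, -0.0329, 0.1021]
tool_rot: [0.11, 0.994, -0.0, 0.001]
ft_force: [0.7, 0.1, -0.4]
grip_width: 0.0692
grasp_force: 0.0
```

Call:
{"op": "apply_moves", "data": {
  "targets": [
    [[-0.5, 0.7, 0, 0, 0.6], [-0.5, 0.8, 0, 0, 0.6], [-0.5, 0.8, 0, 0, 0.6], [-0.4, 0.8, 0, 0, 0.6], [0, 0.8, 0, 0, 0.6], [0, 0.5, 0, 0, 0.6], [0, 0, 0, 0, 0.6]]
  ]
}}

```text
clock: 21.37
eef_pos: [0.4795, 0.1482, 0.1014]
tool_rot: [0.107, 0.994, 0.001, 0.001]
ft_force: [0.9, -0.3, 0.9]
grip_width: 0.0682
grasp_force: 0.0
```

```bash
python3 - <<'E'
from h import *
im,d=shot("top");items(im)
inwell(im,d,.024)
go(510.8,408.3,80.5,30)
E
```

```text
pad [439. 293.] [ 13 115  84] [ 428.5 -241.8] 118.9 59.8 13.1
panel [518. 261.] [ 11 140  57] [ 501.  -411.4] 120.3 62.0 -16.3
panel [139. 247.] [ 11 134  73] [510.8 408.3] 119.6 60.9 -9.5
pad [207. 198.] [ 13 113  85] [617.2 263.9] 101.4 56.9 2.3
z 0.0236 (array([ 2.3, -6.4]), 124.9, 71.0, -0.0)
{'t': 21.42, 'p': array([479.5, 146.3, 101.2]), 'yaw': 77.7, 'j6': 0.51, 'w': 68.2, 'gf': np.float64(0.0), 'F': array([ 1. , -0.3, -0.6])}
units [ 0.78  6.55 -1.78] turn 2.8
```

Pad layer top reads 23.6 mm (expected 24). On to the left panel at (139,247).

Call:
{"op": "apply_moves", "data": {
  "targets": [
    [[0.1, 0.8, 0, 0.4, 0.6], [0.1, 0.8, 0, 0.4, 0.6], [0.1, 0.8, 0, 0.4, 0.6], [0.1, 0.8, -0.2, 0.4, 0.6], [0.1, 0.9, -0.3, 0.4, 0.6], [0.1, 0.9, -0.4, 0.4, 0.6], [0.1, 0.8, -0.4, 0.4, 0.6], [0.08, 0.75, -0.4, 0, 0.65]]
  ]
}}

```text
clock: 22.08
eef_pos: [0.5116, 0.4071, 0.0321]
tool_rot: [0.085, 0.996, -0.0, 0.0]
ft_force: [-0.2, -0.5, 0.1]
grip_width: 0.0704
grasp_force: 0.0
```

Call:
{"op": "apply_moves", "data": {
  "targets": [
    [[0, 0, 0, 0, 0.65], [0, 0, 0, 0, 0.65], [0, 0, 0, 0, 0.65], [0, 0, 0, 0, 0.65]]
  ]
}}

```text
clock: 22.42
eef_pos: [0.5115, 0.405, 0.0338]
tool_rot: [0.086, 0.996, 0.0, 0.0]
ft_force: [0.5, 0.3, 1.3]
grip_width: 0.0701
grasp_force: 0.0
```

```bash
python3 -c "
from h import *
go(510.8,408.3,80.5,-21)"
```

```text
{'t': 22.42, 'p': array([511.5, 405. ,  33.8]), 'yaw': 80.2, 'j6': 0.84, 'w': 70.1, 'gf': np.float64(0.0), 'F': array([0.5, 0.3, 1.3])}
units [-0.02  0.08 -1.37] turn 0.3
```

Call:
{"op": "apply_moves", "data": {
  "targets": [
    [[-0.02, 0.08, -0.2, 0.3, 0.65], [0, 0, -0.4, 0, 0.65], [0, 0, -0.4, 0, 0.65], [0, 0, -0.25, 0, 0.65], [0, 0, -0.12, 0, 0.65], [0, 0, 0, 0, 0.65], [0, 0, 0, 0, 0.65], [0, 0, 0, 0, 0.65]]
  ]
}}

```text
clock: 23.08
eef_pos: [0.5107, 0.4101, -0.0208]
tool_rot: [0.082, 0.997, 0.001, 0.001]
ft_force: [0.9, -0.3, 0.4]
grip_width: 0.0708
grasp_force: 0.0
```

Call:
{"op": "apply_moves", "data": {
  "targets": [
    [[0, 0, 0, 0, 0.4], [0, 0, 0, 0, -1], [0, 0, 0, 0, -1], [0, 0, 0, 0, -1], [0, 0, 0, 0, -1], [0, 0, 0, 0, -1]]
  ]
}}

```text
clock: 23.58
eef_pos: [0.5109, 0.4105, -0.0202]
tool_rot: [0.082, 0.997, 0.001, 0.001]
ft_force: [-1.1, 0.8, 6.1]
grip_width: 0.0579
grasp_force: 64.7
```

Call:
{"op": "apply_moves", "data": {
  "targets": [
    [[0, 0, 0.2, 0, -1], [0, 0, 0.4, 0, -1], [0, 0, 0.6, 0, -1], [0, 0, 0.6, 0, -1], [0, 0, 0.6, 0, -1], [0, 0, 0.5, 0, -1], [0, 0, 0.3, 0, -1], [0, 0, 0, 0, -1]]
  ]
}}

```text
clock: 24.25
eef_pos: [0.5116, 0.4111, 0.1103]
tool_rot: [0.082, 0.997, 0.002, 0.002]
ft_force: [0.8, 0.5, 0.6]
grip_width: 0.0577
grasp_force: 64.2
```

```bash
python3 -c "
from h import *
go(568.3,-42.8,77.5,105)"
```

```text
{'t': 24.25, 'p': array([511.6, 411.1, 110.3]), 'yaw': 80.6, 'j6': 0.84, 'w': 57.7, 'gf': np.float64(64.2), 'F': array([0.8, 0.5, 0.6])}
units [  1.42 -11.35  -0.13] turn -3.1
```

Call:
{"op": "apply_moves", "data": {
  "targets": [
    [[0.1, -0.5, 0, -0.4, -1], [0.1, -0.8, 0, -0.4, -1], [0.1, -0.8, 0, -0.4, -1], [0.1, -0.8, 0, -0.4, -1], [0.1, -0.8, 0, -0.4, -1], [0.1, -0.8, 0, -0.4, -1], [0.1, -0.8, 0, -0.4, -1], [0.1, -0.8, 0, -0.3, -1]]
  ]
}}

```text
clock: 24.92
eef_pos: [0.5409, 0.1639, 0.1049]
tool_rot: [0.109, 0.994, -0.0, -0.001]
ft_force: [0.5, 0.2, -0.8]
grip_width: 0.0579
grasp_force: 64.2
```

Call:
{"op": "apply_moves", "data": {
  "targets": [
    [[0.1, -0.8, 0, 0, -1], [0.1, -0.8, 0, 0, -1], [0.1, -0.8, 0, 0, -1], [0.1, -0.8, 0, 0, -1], [0.1, -0.8, -0.2, 0, -1], [0.1, -0.6, -0.3, 0, -1], [0.05, -0.4, -0.4, 0, -1], [0, -0.1, -0.4, 0, -1]]
  ]
}}

```text
clock: 25.58
eef_pos: [0.5677, -0.0414, 0.0528]
tool_rot: [0.111, 0.994, -0.0, -0.0]
ft_force: [-0.1, -0.3, -1.1]
grip_width: 0.0579
grasp_force: 64.2
```

Call:
{"op": "apply_moves", "data": {
  "targets": [
    [[0, 0, 0, 0, -1], [0, 0, 0, 0, -1], [0, 0, 0, 0, -1], [0, 0, 0, 0, -1]]
  ]
}}

```text
clock: 25.92
eef_pos: [0.5686, -0.0375, 0.055]
tool_rot: [0.108, 0.994, 0.0, 0.001]
ft_force: [-0.1, 0.1, -0.7]
grip_width: 0.0579
grasp_force: 64.3
```

```bash
python3 -c "
from h import *
go(568.2,-42.8,77.5,4.2)"
```

```text
{'t': 25.92, 'p': array([568.6, -37.5,  55. ]), 'yaw': 77.5, 'j6': 0.15, 'w': 57.9, 'gf': np.float64(64.3), 'F': array([-0.1,  0.1, -0.7])}
units [-0.01 -0.13 -1.27] turn 0.0
```

Call:
{"op": "apply_moves", "data": {
  "targets": [
    [[-0.01, -0.13, -0.1, 0, -1], [0, 0, -0.25, 0, -1], [0, 0, -0.25, 0, -1], [0, 0, -0.25, 0, -1], [0, 0, -0.2, 0, -1], [0, 0, -0.15, 0, -1], [0, 0, 0, 0, -1], [0, 0, 0, 0, -1]]
  ]
}}

```text
clock: 26.58
eef_pos: [0.5672, -0.0434, 0.0055]
tool_rot: [0.109, 0.994, -0.0, -0.0]
ft_force: [0.8, -0.5, 0.2]
grip_width: 0.0581
grasp_force: 64.3
```

Call:
{"op": "apply_moves", "data": {
  "targets": [
    [[0, 0, -0.07, 0, -1], [0, 0, 0, 0, -1], [0, 0, 0, 0, -1]]
  ]
}}

```text
clock: 26.83
eef_pos: [0.5681, -0.0435, 0.0039]
tool_rot: [0.109, 0.994, 0.0, 0.001]
ft_force: [-0.6, 0.7, 1.9]
grip_width: 0.0579
grasp_force: 64.5
```

Light contact (1.9 N) at the expected height. Release and go for the far-left pad.

Call:
{"op": "apply_moves", "data": {
  "targets": [
    [[0, 0, 0, 0, 0.5], [0, 0, 0, 0, 0.6], [0, 0, 0, 0, 0.6], [0, 0, 0.3, 0, 0.6], [0, 0, 0.5, 0, 0.6], [0, 0, 0.6, 0, 0.6], [0, 0, 0.6, 0, 0.6], [-0.3, 0.3, 0.6, 0, 0.6]]
  ]
}}

```text
clock: 27.5
eef_pos: [0.5572, -0.0329, 0.1083]
tool_rot: [0.11, 0.994, -0.0, 0.001]
ft_force: [1.7, 0.4, -0.2]
grip_width: 0.068
grasp_force: 0.0
```

Call:
{"op": "apply_moves", "data": {
  "targets": [
    [[-0.8, 0.5, 0, 0, 0.6], [-0.8, 0.5, 0, 0, 0.6], [-0.8, 0.5, 0, 0, 0.6], [-0.8, 0.5, 0, 0, 0.6], [0, 0.5, 0, 0, 0.6], [0, 0.4, 0, 0, 0.6], [0, 0, 0, 0, 0.6]]
  ]
}}

```text
clock: 28.08
eef_pos: [0.4271, 0.0867, 0.1077]
tool_rot: [0.107, 0.994, 0.001, 0.0]
ft_force: [-0.4, -0.1, 0.3]
grip_width: 0.0684
grasp_force: 0.0
```

```bash
python3 - <<'E'
from h import *
im,d=shot("top");items(im)
inwell(im,d,.034)
go(608.5,262.4,92.5,35)
E
```

```text
pad [439. 293.] [ 13 115  83] [ 428.5 -241.8] 118.9 59.8 13.1
panel [518. 261.] [ 11 140  57] [ 501.  -411.4] 120.3 62.1 -16.3
pad [208. 204.] [ 13 113  84] [608.5 262.4] 119.2 58.8 2.5
z 0.0341 (array([2.5, 2.4]), 127.2, 79.2, -2.7)
{'t': 28.13, 'p': array([427.5,  85.5, 107.6]), 'yaw': 77.6, 'j6': 0.41, 'w': 68.3, 'gf': np.float64(0.0), 'F': array([-0. , -0.6, -0.1])}
units [ 4.53  4.42 -1.82] turn 14.9
```

Stack top 34.1 mm (expected 34).

Call:
{"op": "apply_moves", "data": {
  "targets": [
    [[0.5, 0.6, 0, 2, 0.6], [0.6, 0.6, 0, 2, 0.6], [0.6, 0.6, 0, 2, 0.6], [0.6, 0.6, -0.2, 2, 0.6], [0.6, 0.6, -0.4, 2, 0.6], [0.6, 0.6, -0.4, 2, 0.6], [0.6, 0.5, -0.4, 2, 0.6], [0.43, 0.35, -0.4, 0.9, 0.6]]
  ]
}}

```text
clock: 28.8
eef_pos: [0.6112, 0.2634, 0.0339]
tool_rot: [-0.021, 1.0, 0.0, 0.001]
ft_force: [0.1, -0.8, 0.0]
grip_width: 0.0681
grasp_force: 0.0
```

Call:
{"op": "apply_moves", "data": {
  "targets": [
    [[0, 0, 0, 0, 0.6], [0, 0, 0, 0, 0.6], [0, 0, 0, 0, 0.6], [0, 0, 0, 0, 0.6]]
  ]
}}

```text
clock: 29.13
eef_pos: [0.6088, 0.2614, 0.0363]
tool_rot: [-0.02, 1.0, 0.0, 0.0]
ft_force: [0.2, -0.6, 0.4]
grip_width: 0.0686
grasp_force: 0.0
```

```bash
python3 -c "
from h import *
go(608.5,262.4,92.5,-21.8)"
```

```text
{'t': 29.13, 'p': array([608.8, 261.4,  36.3]), 'yaw': 92.3, 'j6': 0.37, 'w': 68.6, 'gf': np.float64(0.0), 'F': array([ 0.2, -0.6,  0.4])}
units [-0.01  0.02 -1.45] turn 0.2
```

Call:
{"op": "apply_moves", "data": {
  "targets": [
    [[-0.01, 0.02, -0.3, 0.2, 0.6], [0, 0, -0.4, 0, 0.6], [0, 0, -0.4, 0, 0.6], [0, 0, -0.25, 0, 0.6], [0, 0, -0.1, 0, 0.6], [0, 0, 0, 0, 0.6], [0, 0, 0, 0, 0.6], [0, 0, 0, 0, 0.6]]
  ]
}}

```text
clock: 29.8
eef_pos: [0.6092, 0.2636, -0.0215]
tool_rot: [-0.022, 1.0, 0.0, 0.001]
ft_force: [-0.4, -0.2, -0.1]
grip_width: 0.0681
grasp_force: 0.0
```

Call:
{"op": "apply_moves", "data": {
  "targets": [
    [[0, 0, 0, 0, 0.4], [0, 0, 0, 0, -1], [0, 0, 0, 0, -1], [0, 0, 0, 0, -1], [0, 0, 0, 0, -1], [0, 0, 0, 0, -1]]
  ]
}}

```text
clock: 30.3
eef_pos: [0.6096, 0.2639, -0.0207]
tool_rot: [-0.022, 1.0, 0.001, 0.002]
ft_force: [-1.2, -0.4, 5.3]
grip_width: 0.0579
grasp_force: 64.3
```

Call:
{"op": "apply_moves", "data": {
  "targets": [
    [[0, 0, 0.2, 0, -1], [0, 0, 0.4, 0, -1], [0, 0, 0.6, 0, -1], [0, 0, 0.6, 0, -1], [0, 0, 0.6, 0, -1], [0, 0, 0.5, 0, -1], [0, 0, 0.3, 0, -1], [0, 0, 0, 0, -1]]
  ]
}}

```text
clock: 30.97
eef_pos: [0.6106, 0.2643, 0.1098]
tool_rot: [-0.022, 1.0, 0.001, 0.003]
ft_force: [0.0, 0.7, -0.2]
grip_width: 0.0577
grasp_force: 63.9
```

```bash
python3 -c "
from h import *
go(568.3,-42.8,77.5,60)"
```

```text
{'t': 30.97, 'p': array([610.6, 264.3, 109.8]), 'yaw': 92.6, 'j6': 0.36, 'w': 57.7, 'gf': np.float64(63.9), 'F': array([ 0. ,  0.7, -0.2])}
units [-1.06 -7.68 -1.24] turn -15.1
```

Call:
{"op": "apply_moves", "data": {
  "targets": [
    [[-0.3, -0.4, 0, -2, -1], [-0.3, -0.7, 0, -2, -1], [-0.3, -0.7, 0, -2, -1], [-0.2, -0.7, 0, -2, -1], [0, -0.7, 0, -2, -1], [0, -0.7, 0, -2, -1], [0, -0.7, 0, -2, -1], [0, -0.7, 0, -1, -1]]
  ]
}}

```text
clock: 31.63
eef_pos: [0.5633, 0.05, 0.1043]
tool_rot: [0.109, 0.994, -0.0, -0.001]
ft_force: [1.2, 0.1, 0.5]
grip_width: 0.0574
grasp_force: 63.9
```

Call:
{"op": "apply_moves", "data": {
  "targets": [
    [[0, -0.7, 0, 0, -1], [0, -0.7, -0.2, 0, -1], [0, -0.5, -0.3, 0, -1], [0, -0.4, -0.3, 0, -1], [0, -0.08, -0.3, 0, -1], [0, 0, 0, 0, -1], [0, 0, 0, 0, -1], [0, 0, 0, 0, -1]]
  ]
}}

```text
clock: 32.3
eef_pos: [0.5643, -0.0434, 0.0614]
tool_rot: [0.108, 0.994, 0.0, -0.0]
ft_force: [0.5, 0.7, 0.7]
grip_width: 0.0571
grasp_force: 63.9
```

```bash
python3 -c "
from h import *
go(569.1,-42.9,77.5,13.8)"
```

```text
{'t': 32.3, 'p': array([564.3, -43.4,  61.4]), 'yaw': 77.6, 'j6': 0.14, 'w': 57.1, 'gf': np.float64(63.9), 'F': array([0.5, 0.7, 0.7])}
units [ 0.12  0.01 -1.19] turn -0.1
```

Call:
{"op": "apply_moves", "data": {
  "targets": [
    [[0.12, 0.01, 0, -0.1, -1], [0, 0, -0.2, 0, -1], [0, 0, -0.25, 0, -1], [0, 0, -0.25, 0, -1], [0, 0, -0.25, 0, -1], [0, 0, -0.15, 0, -1], [0, 0, 0, 0, -1], [0, 0, 0, 0, -1]]
  ]
}}

```text
clock: 32.97
eef_pos: [0.5684, -0.0435, 0.0164]
tool_rot: [0.109, 0.994, -0.0, -0.001]
ft_force: [0.2, -0.7, -0.5]
grip_width: 0.0575
grasp_force: 63.9
```

Call:
{"op": "apply_moves", "data": {
  "targets": [
    [[0, 0, -0.07, 0, -1], [0, 0, 0, 0, -1], [0, 0, 0, 0, -1]]
  ]
}}

```text
clock: 33.22
eef_pos: [0.5694, -0.0436, 0.0148]
tool_rot: [0.109, 0.994, 0.0, 0.0]
ft_force: [1.3, -0.3, -0.5]
grip_width: 0.0577
grasp_force: 63.9
```

Call:
{"op": "apply_moves", "data": {
  "targets": [
    [[0, 0, -0.02, 0, -1], [0, 0, 0, 0, 0.5], [0, 0, 0, 0, 0.6], [0, 0, 0, 0, 0.6], [0, 0, 0.3, 0, 0.6], [0, 0, 0.5, 0, 0.6], [0, 0, 0.7, 0, 0.6], [-0.3, 0, 0.7, 0, 0.6]]
  ]
}}

```text
clock: 33.88
eef_pos: [0.5582, -0.0435, 0.1022]
tool_rot: [0.109, 0.994, 0.0, 0.0]
ft_force: [0.7, 0.3, 0.3]
grip_width: 0.0687
grasp_force: 0.0
```

Call:
{"op": "apply_moves", "data": {
  "targets": [
    [[-0.8, 0, 0, 0, 0.6], [-0.8, 0, 0, 0, 0.6], [-0.8, 0, 0, 0, 0.6], [-0.8, 0, 0, 0, 0.6], [0, 0, 0, 0, 0.6], [0, 0, 0, 0, 0.6]]
  ]
}}

```text
clock: 34.38
eef_pos: [0.4273, -0.0434, 0.1019]
tool_rot: [0.109, 0.994, 0.0, -0.0]
ft_force: [0.6, -0.3, 0.6]
grip_width: 0.0686
grasp_force: 0.0
```

```bash
python3 - <<'E'
from h import *
im,d=shot("top");items(im)
inwell(im,d,.040)
cv2.imwrite("pics/t11.png",cv2.resize(im[150:300,270:430],(640,600)))
go(501,-411.4,73.7,35)
E
```

```text
pad [439. 293.] [ 13 115  82] [ 428.5 -241.8] 118.9 59.8 13.1
panel [518. 261.] [ 11 140  56] [ 500.8 -411.6] 120.4 61.5 -16.3
z 0.0398 (array([ 1.9, -2.7]), 124.7, 76.8, 0.9)
{'t': 34.43, 'p': array([429.4, -43.6, 102.3]), 'yaw': 77.5, 'j6': 0.12, 'w': 68.3, 'gf': np.float64(0.0), 'F': array([ 0.1, -0.4,  1. ])}
units [ 1.79 -9.19 -1.68] turn -3.8
```

View pics/t11.png

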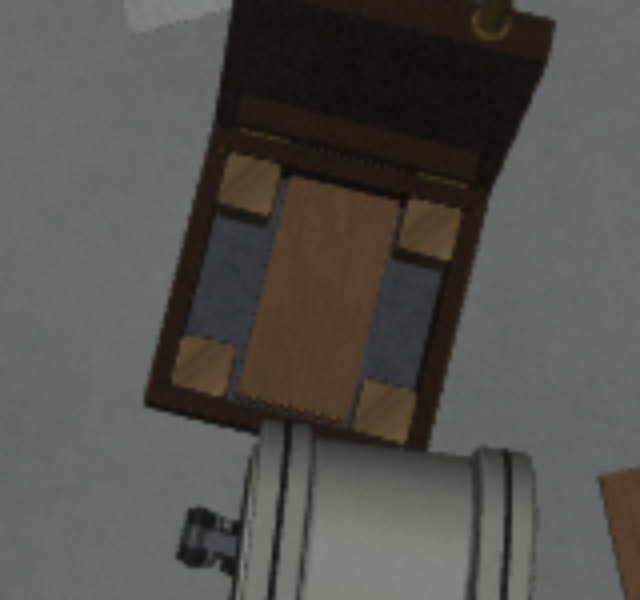

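Four layers are in: the pad sits flat at crop (318,300), top 39.8 mm, and covers the panel. Next, the last panel at (518,261).

Call:
{"op": "apply_moves", "data": {
  "targets": [
    [[0.15, -0.6, 0, -0.4, 0.65], [0.16, -0.8, 0, -0.4, 0.65], [0.16, -0.8, 0, -0.4, 0.65], [0.16, -0.8, 0, -0.4, 0.65], [0.16, -0.8, 0, -0.4, 0.65], [0.16, -0.8, 0, -0.4, 0.65], [0.16, -0.8, 0, -0.4, 0.65], [0.16, -0.8, 0, -0.4, 0.65]]
  ]
}}

```text
clock: 35.1
eef_pos: [0.4817, -0.2941, 0.1017]
tool_rot: [0.137, 0.991, -0.0, 0.001]
ft_force: [0.1, 1.1, -0.3]
grip_width: 0.0706
grasp_force: 0.0
```

Call:
{"op": "apply_moves", "data": {
  "targets": [
    [[0.16, -0.8, -0.2, -0.6, 0.65], [0.16, -0.8, -0.4, 0, 0.65], [0.2, -0.8, -0.5, 0, 0.65], [0, -0.6, -0.5, 0, 0.65], [0, 0, 0, 0, 0.65], [0, 0, 0, 0, 0.65], [0, 0, 0, 0, 0.65], [0, 0, 0, 0, 0.65]]
  ]
}}

```text
clock: 35.77
eef_pos: [0.5019, -0.4111, 0.0388]
tool_rot: [0.141, 0.99, -0.0, 0.001]
ft_force: [-0.1, 0.0, 0.1]
grip_width: 0.0704
grasp_force: 0.0
```

```bash
python3 -c "
from h import *
go(500.8,-411.5,73.7,-21)"
```

```text
{'t': 35.77, 'p': array([ 501.9, -411.1,   38.8]), 'yaw': 73.7, 'j6': -0.4, 'w': 70.4, 'gf': np.float64(0.0), 'F': array([-0.1,  0. ,  0.1])}
units [-0.03 -0.01 -1.5 ] turn 0.0
```

Call:
{"op": "apply_moves", "data": {
  "targets": [
    [[-0.03, -0.01, -0.3, 0, 0.65], [0, 0, -0.4, 0, 0.65], [0, 0, -0.4, 0, 0.65], [0, 0, -0.25, 0, 0.65], [0, 0, -0.15, 0, 0.65], [0, 0, 0, 0, 0.65], [0, 0, 0, 0, 0.65], [0, 0, 0, 0, 0.65]]
  ]
}}

```text
clock: 36.43
eef_pos: [0.5004, -0.4123, -0.021]
tool_rot: [0.142, 0.99, -0.001, 0.001]
ft_force: [-0.3, 0.5, 0.6]
grip_width: 0.0706
grasp_force: 0.0
```

Call:
{"op": "apply_moves", "data": {
  "targets": [
    [[0, 0, 0, 0, 0.4], [0, 0, 0, 0, -1], [0, 0, 0, 0, -1], [0, 0, 0, 0, -1], [0, 0, 0, 0, -1], [0, 0, 0, 0, -1]]
  ]
}}

```text
clock: 36.93
eef_pos: [0.5006, -0.4128, -0.0205]
tool_rot: [0.142, 0.99, -0.001, 0.001]
ft_force: [-1.0, 0.7, 5.8]
grip_width: 0.0583
grasp_force: 64.8
```

Call:
{"op": "apply_moves", "data": {
  "targets": [
    [[0, 0, 0.2, 0, -1], [0, 0, 0.4, 0, -1], [0, 0, 0.6, 0, -1], [0, 0, 0.6, 0, -1], [0, 0, 0.6, 0, -1], [0, 0, 0.5, 0, -1], [0, 0, 0.3, 0, -1], [0, 0, 0, 0, -1]]
  ]
}}

```text
clock: 37.6
eef_pos: [0.5012, -0.4134, 0.1099]
tool_rot: [0.142, 0.99, -0.002, 0.003]
ft_force: [0.0, -0.9, -1.1]
grip_width: 0.0583
grasp_force: 64.2
```

```bash
python3 -c "
from h import *
go(568.3,-42.8,77.5,66)"
```

```text
{'t': 37.6, 'p': array([ 501.2, -413.4,  109.9]), 'yaw': 73.7, 'j6': -0.4, 'w': 58.3, 'gf': np.float64(64.2), 'F': array([ 0. , -0.9, -1.1])}
units [ 1.68  9.26 -1.1 ] turn 3.8
```

Call:
{"op": "apply_moves", "data": {
  "targets": [
    [[0, 0.5, 0, 0.5, -1], [0.1, 0.7, 0, 0.5, -1], [0.1, 0.7, 0, 0.5, -1], [0.1, 0.7, 0, 0.5, -1], [0.1, 0.7, 0, 0.5, -1], [0.1, 0.7, 0, 0.5, -1], [0.1, 0.7, 0, 0.5, -1], [0.1, 0.7, 0, 0.3, -1]]
  ]
}}

```text
clock: 38.27
eef_pos: [0.5266, -0.1943, 0.1045]
tool_rot: [0.109, 0.994, 0.0, -0.001]
ft_force: [-0.4, -0.8, -1.4]
grip_width: 0.0581
grasp_force: 64.2
```

Call:
{"op": "apply_moves", "data": {
  "targets": [
    [[0.1, 0.7, 0, 0, -1], [0.1, 0.7, 0, 0, -1], [0.1, 0.7, 0, 0, -1], [0.2, 0.7, -0.2, 0, -1], [0.2, 0.6, -0.3, 0, -1], [0.2, 0.4, -0.3, 0, -1], [0.1, 0.1, -0.2, 0, -1], [0, 0, 0, 0, -1]]
  ]
}}

```text
clock: 38.93
eef_pos: [0.566, -0.0386, 0.0628]
tool_rot: [0.108, 0.994, -0.0, -0.002]
ft_force: [-0.5, -0.3, -0.0]
grip_width: 0.058
grasp_force: 64.3
```

Call:
{"op": "apply_moves", "data": {
  "targets": [
    [[0, 0, 0, 0, -1], [0, 0, 0, 0, -1], [0, 0, 0, 0, -1]]
  ]
}}

```text
clock: 39.18
eef_pos: [0.5676, -0.0412, 0.0663]
tool_rot: [0.11, 0.994, -0.0, 0.0]
ft_force: [1.0, 0.8, -0.4]
grip_width: 0.0582
grasp_force: 64.3
```

```bash
python3 -c "
from h import *
go(568.3,-42.8,77.5,20)"
```

```text
{'t': 39.18, 'p': array([567.6, -41.2,  66.3]), 'yaw': 77.4, 'j6': 0.15, 'w': 58.2, 'gf': np.float64(64.3), 'F': array([ 1. ,  0.8, -0.4])}
units [ 0.02 -0.04 -1.16] turn 0.1
```

Call:
{"op": "apply_moves", "data": {
  "targets": [
    [[0.02, -0.04, -0.1, 0.1, -1], [0, 0, -0.2, 0, -1], [0, 0, -0.25, 0, -1], [0, 0, -0.25, 0, -1], [0, 0, -0.2, 0, -1], [0, 0, -0.1, 0, -1], [0, 0, 0, 0, -1], [0, 0, 0, 0, -1]]
  ]
}}

```text
clock: 39.85
eef_pos: [0.5681, -0.0414, 0.0212]
tool_rot: [0.108, 0.994, -0.0, -0.0]
ft_force: [-0.3, -0.1, -1.3]
grip_width: 0.058
grasp_force: 64.3
```

Call:
{"op": "apply_moves", "data": {
  "targets": [
    [[0, 0, -0.07, 0, -1], [0, 0, 0, 0, -1], [0, 0, 0, 0, -1]]
  ]
}}

```text
clock: 40.1
eef_pos: [0.569, -0.0414, 0.0195]
tool_rot: [0.108, 0.994, 0.0, 0.001]
ft_force: [-1.1, 0.2, 1.8]
grip_width: 0.058
grasp_force: 64.6
```

Contact (1.8 N) at the right height, within 1.5 mm of centre. Release and go for the last pad at (439,293).

Call:
{"op": "apply_moves", "data": {
  "targets": [
    [[0, 0, 0, 0, 0.5], [0, 0, 0, 0, 0.6], [0, 0, 0, 0, 0.6], [0, 0, 0.3, 0, 0.6], [0, 0, 0.5, 0, 0.6], [0, 0, 0.7, 0, 0.6], [-0.2, 0, 0.6, 0, 0.6], [-0.6, 0.2, 0, 0, 0.6]]
  ]
}}

```text
clock: 40.77
eef_pos: [0.5428, -0.0347, 0.1083]
tool_rot: [0.109, 0.994, 0.0, 0.007]
ft_force: [1.4, 0.8, 1.1]
grip_width: 0.0681
grasp_force: 0.0
```

Call:
{"op": "apply_moves", "data": {
  "targets": [
    [[-0.8, 0.2, 0, 0, 0.6], [-0.8, 0.2, 0, 0, 0.6], [-0.8, 0.2, 0, 0, 0.6], [-0.5, 0.2, 0, 0, 0.6], [0, 0, 0, 0, 0.6], [0, 0, 0, 0, 0.6]]
  ]
}}

```text
clock: 41.27
eef_pos: [0.4197, -0.0013, 0.1032]
tool_rot: [0.108, 0.994, -0.0, 0.0]
ft_force: [0.7, -0.7, 0.2]
grip_width: 0.0686
grasp_force: 0.0
```

```bash
python3 - <<'E'
from h import *
im,d=shot("top");items(im)
inwell(im,d,.050)
go(428.5,-241.8,103.1,35)
E
```

```text
pad [439. 293.] [ 13 115  82] [ 428.5 -241.8] 118.9 59.8 13.1
z 0.0503 (array([-0.1,  0.1]), 131.7, 83.5, 0.0)
{'t': 41.32, 'p': array([421.1,  -1.5, 103.4]), 'yaw': 77.6, 'j6': 0.21, 'w': 68.5, 'gf': np.float64(0.0), 'F': array([-0.3, -0.8,  0.1])}
units [ 0.18 -6.01 -1.71] turn 25.5
```

Call:
{"op": "apply_moves", "data": {
  "targets": [
    [[0.02, -0.6, 0, 3.2, 0.6], [0.02, -0.8, 0, 3.2, 0.6], [0.02, -0.8, 0, 3.2, 0.6], [0.02, -0.8, -0.2, 3.2, 0.6], [0.02, -0.8, -0.4, 3.2, 0.6], [0.02, -0.8, -0.4, 3.2, 0.6], [0.02, -0.8, -0.4, 3.2, 0.6], [0.04, -0.61, -0.3, 3.1, 0.6]]
  ]
}}

```text
clock: 41.98
eef_pos: [0.4283, -0.2454, 0.0335]
tool_rot: [-0.114, 0.993, -0.001, 0.0]
ft_force: [0.5, -0.2, 0.2]
grip_width: 0.0684
grasp_force: 0.0
```

Call:
{"op": "apply_moves", "data": {
  "targets": [
    [[0, 0, 0, 0, 0.6], [0, 0, 0, 0, 0.6], [0, 0, 0, 0, 0.6], [0, 0, 0, 0, 0.6]]
  ]
}}

```text
clock: 42.32
eef_pos: [0.4282, -0.2415, 0.0353]
tool_rot: [-0.114, 0.993, -0.0, 0.0]
ft_force: [-0.1, -0.1, 0.2]
grip_width: 0.0685
grasp_force: 0.0
```

```bash
python3 -c "
from h import *
go(428.5,-241.8,103.1,-21.8)"
```

```text
{'t': 42.32, 'p': array([ 428.2, -241.5,   35.3]), 'yaw': 103.1, 'j6': -0.74, 'w': 68.5, 'gf': np.float64(0.0), 'F': array([-0.1, -0.1,  0.2])}
units [ 0.01 -0.01 -1.43] turn 0.0
```

Call:
{"op": "apply_moves", "data": {
  "targets": [
    [[0.01, -0.01, -0.3, 0, 0.6], [0, 0, -0.4, 0, 0.6], [0, 0, -0.4, 0, 0.6], [0, 0, -0.23, 0, 0.6], [0, 0, -0.1, 0, 0.6], [0, 0, 0, 0, 0.6], [0, 0, 0, 0, 0.6], [0, 0, 0, 0, 0.6]]
  ]
}}

```text
clock: 42.98
eef_pos: [0.4287, -0.2425, -0.0214]
tool_rot: [-0.114, 0.993, -0.001, 0.001]
ft_force: [0.1, -0.0, -0.4]
grip_width: 0.0686
grasp_force: 0.0
```

Call:
{"op": "apply_moves", "data": {
  "targets": [
    [[0, 0, 0, 0, 0.4], [0, 0, 0, 0, -1], [0, 0, 0, 0, -1], [0, 0, 0, 0, -1], [0, 0, 0, 0, -1], [0, 0, 0, 0, -1]]
  ]
}}

```text
clock: 43.48
eef_pos: [0.4288, -0.2427, -0.0207]
tool_rot: [-0.114, 0.994, -0.001, 0.001]
ft_force: [-1.8, 0.4, 7.3]
grip_width: 0.0571
grasp_force: 62.4
```

Call:
{"op": "apply_moves", "data": {
  "targets": [
    [[0, 0, 0.2, 0, -1], [0, 0, 0.4, 0, -1], [0, 0, 0.6, 0, -1], [0, 0, 0.6, 0, -1], [0, 0, 0.6, 0, -1], [0, 0, 0.5, 0, -1], [0, 0, 0.3, 0, -1], [0, 0, 0, 0, -1]]
  ]
}}

```text
clock: 44.15
eef_pos: [0.4302, -0.2437, 0.1096]
tool_rot: [-0.114, 0.993, -0.002, 0.003]
ft_force: [0.4, -0.3, 0.2]
grip_width: 0.0573
grasp_force: 64.0
```

```bash
python3 -c "
from h import *
go(568.3,-42.8,77.5,72)"
```

```text
{'t': 44.15, 'p': array([ 430.2, -243.7,  109.6]), 'yaw': 103.1, 'j6': -0.74, 'w': 57.3, 'gf': np.float64(64.0), 'F': array([ 0.4, -0.3,  0.2])}
units [ 3.45  5.02 -0.94] turn -25.6
```

Call:
{"op": "apply_moves", "data": {
  "targets": [
    [[0.2, 0.4, 0, -3.2, -1], [0.3, 0.5, 0, -3.2, -1], [0.3, 0.5, 0, -3.2, -1], [0.3, 0.5, 0, -3.2, -1], [0.3, 0.5, 0, -3.2, -1], [0.3, 0.5, 0, -3.2, -1], [0.3, 0.5, 0, -3.2, -1], [0.4, 0.5, -0.1, -3.2, -1]]
  ]
}}

```text
clock: 44.82
eef_pos: [0.5237, -0.0853, 0.1015]
tool_rot: [0.111, 0.994, -0.0, -0.0]
ft_force: [1.1, -0.5, -0.4]
grip_width: 0.0573
grasp_force: 64.0
```

Call:
{"op": "apply_moves", "data": {
  "targets": [
    [[0.4, 0.5, -0.2, 0, -1], [0.4, 0.4, -0.2, 0, -1], [0.25, 0.22, -0.2, 0, -1], [0, 0, -0.1, 0, -1], [0, 0, 0, 0, -1], [0, 0, 0, 0, -1], [0, 0, 0, 0, -1], [0, 0, 0, 0, -1]]
  ]
}}

```text
clock: 45.48
eef_pos: [0.5656, -0.0425, 0.0742]
tool_rot: [0.11, 0.994, -0.0, 0.0]
ft_force: [-0.5, 0.1, -0.3]
grip_width: 0.0572
grasp_force: 64.0
```

```bash
python3 -c "
from h import *
go(568.3,-42.8,77.5,30)"
```

```text
{'t': 45.48, 'p': array([565.6, -42.5,  74.2]), 'yaw': 77.4, 'j6': 0.15, 'w': 57.2, 'gf': np.float64(64.0), 'F': array([-0.5,  0.1, -0.3])}
units [ 0.07 -0.01 -1.1 ] turn 0.1
```

Call:
{"op": "apply_moves", "data": {
  "targets": [
    [[0.07, -0.01, -0.1, 0.1, -1], [0, 0, -0.2, 0, -1], [0, 0, -0.25, 0, -1], [0, 0, -0.25, 0, -1], [0, 0, -0.15, 0, -1], [0, 0, -0.08, 0, -1], [0, 0, 0, 0, -1], [0, 0, 0, 0, -1]]
  ]
}}

```text
clock: 46.15
eef_pos: [0.5685, -0.0419, 0.0321]
tool_rot: [0.108, 0.994, -0.0, -0.0]
ft_force: [0.7, -0.3, 0.7]
grip_width: 0.0574
grasp_force: 64.0
```

Call:
{"op": "apply_moves", "data": {
  "targets": [
    [[0, 0, -0.06, 0, -1], [0, 0, 0, 0, -1], [0, 0, 0, 0, -1]]
  ]
}}

```text
clock: 46.4
eef_pos: [0.5689, -0.0419, 0.0304]
tool_rot: [0.108, 0.994, 0.0, 0.0]
ft_force: [-0.0, -0.3, -0.2]
grip_width: 0.057
grasp_force: 64.0
```

Call:
{"op": "apply_moves", "data": {
  "targets": [
    [[0, 0, 0, 0, 0.5], [0, 0, 0, 0, 0.6], [0, 0, 0, 0, 0.6], [0, 0, 0.3, 0, 0.6], [0, 0, 0.5, 0, 0.6], [0, 0, 0.7, 0, 0.6], [-0.2, 0, 0.7, 0, 0.6], [-0.6, 0, 0.7, 0, 0.6]]
  ]
}}

```text
clock: 47.07
eef_pos: [0.5389, -0.0419, 0.1473]
tool_rot: [0.108, 0.994, 0.0, 0.001]
ft_force: [0.3, 0.1, 1.1]
grip_width: 0.0686
grasp_force: 0.0
```

Call:
{"op": "apply_moves", "data": {
  "targets": [
    [[-0.8, 0, 0.8, -7, 0.3], [-0.8, 0, 0.8, -7, 0], [-0.8, 0, 0.8, -7, -0.1], [-0.8, 0, 0.5, -7, -0.1], [0, 0, 0, -7, -0.1], [0, 0, 0, -7, -0.1], [0, 0, 0, -7, -0.1], [0, 0, 0, -7, -0.1]]
  ]
}}

```text
clock: 47.73
eef_pos: [0.4162, -0.0419, 0.2552]
tool_rot: [0.565, 0.825, 0.0, 0.001]
ft_force: [0.2, -0.0, -0.2]
grip_width: 0.0382
grasp_force: 0.0
```

Call:
{"op": "apply_moves", "data": {
  "targets": [
    [[0, 0, 0, -7, -0.1], [0, 0, 0, -7, -0.1], [0, 0, 0, -7, -0.1], [0, 0, 0, -7, -0.1], [0, 0, 0, -6, -0.1], [0, 0, 0, 0, -0.1], [0, 0, 0, 0, -0.1]]
  ]
}}

```text
clock: 48.32
eef_pos: [0.4163, -0.0419, 0.2546]
tool_rot: [0.779, 0.627, 0.0, 0.0]
ft_force: [0.6, 0.1, -0.6]
grip_width: 0.0382
grasp_force: 0.0
```

```bash
python3 - <<'E'
from h import *
im,d=shot("top");items(im);inwell(im,d,.056)
cv2.imwrite("pics/t12.png",cv2.resize(im[130:300,270:430],(565,600)))
P=cloud("top",d);s,ds=shot("side");Q=cloud("side",ds)
hs=cv2.cvtColor(s,cv2.COLOR_BGR2HSV)
for n,X,h in(("top",P,cv2.cvtColor(im,cv2.COLOR_BGR2HSV)),("side",Q,hs)):
    m=(h[...,0]>13)&(h[...,0]<28)&(h[...,1]>110)&(X[...,2]>.215)&(X[...,2]<.26)&(X[...,0]>.65)&(X[...,0]<.75)&(X[...,1]<.02)&(X[...,1]>-.16)
    print(n,m.sum()); 
    if m.sum(): print(np.percentile(X[m],[5,50,95],axis=0).round(4))
go(704,-72.7,-12.5,209)
E
```

```text
z 0.0557 (array([-0. , -0.1]), 131.6, 83.7, 0.0)
top 412
[[ 0.6853 -0.1163  0.2219]
 [ 0.7014 -0.073   0.2417]
 [ 0.7134 -0.0262  0.2455]]
side 228
[[ 0.6851 -0.1223  0.2167]
 [ 0.6991 -0.0813  0.2382]
 [ 0.711  -0.0286  0.2443]]
{'t': 48.42, 'p': array([416.3, -41.9, 254.6]), 'yaw': -12.3, 'j6': 1.69, 'w': 38.8, 'gf': np.float64(0.0), 'F': array([-1.3, -0.4,  0.3])}
units [ 7.19 -0.77 -1.14] turn -0.2
```

View pics/t12.png

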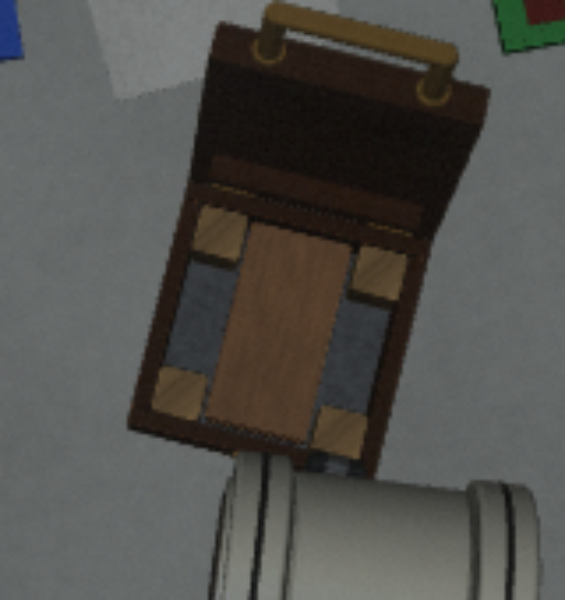

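All six layers are in: the top pad is flat at crop (282,330), top 55.7 mm (below the 58 mm rim). The handle bar runs crop (278,12)–(448,52), about (0.704,−0.073,0.238), which matches the lid geometry. I go over the bar to close the lid.

Call:
{"op": "apply_moves", "data": {
  "targets": [
    [[0.4, 0, 0.7, 0, -0.1], [0.8, -0.08, 0.5, 0, -0.1], [0.8, -0.1, 0.2, 0, -0.1], [0.8, -0.1, 0, 0, -0.1], [0.8, -0.1, 0, 0, -0.1], [0.8, -0.1, 0, 0, -0.1], [0.8, -0.1, 0, 0, -0.1], [0.8, -0.1, 0, 0, -0.1]]
  ]
}}

```text
clock: 49.08
eef_pos: [0.6576, -0.0693, 0.3103]
tool_rot: [0.779, 0.627, 0.0, 0.0]
ft_force: [0.9, -0.5, 1.4]
grip_width: 0.0385
grasp_force: 0.0
```

Call:
{"op": "apply_moves", "data": {
  "targets": [
    [[0.6, -0.05, 0, 0, -0.1], [0.4, -0.04, 0, 0, -0.1], [0.19, 0, 0, 0, -0.1], [0, 0, 0, 0, -0.1], [0, 0, 0, 0, -0.1], [0, 0, 0, 0, -0.1]]
  ]
}}

```text
clock: 49.58
eef_pos: [0.7035, -0.0727, 0.3105]
tool_rot: [0.779, 0.627, -0.0, -0.0]
ft_force: [-0.3, 0.2, -0.7]
grip_width: 0.0385
grasp_force: 0.0
```

```bash
python3 -c "
from h import *
print(ray('top',[372.8,139.1],.240)); go(704,-72.7,-12.5,209)"
```

```text
[[ 0.70311577 -0.07439359  0.24      ]]
{'t': 49.58, 'p': array([703.5, -72.7, 310.5]), 'yaw': -12.4, 'j6': 1.68, 'w': 38.5, 'gf': np.float64(0.0), 'F': array([-0.3,  0.2, -0.7])}
units [ 0.01  0.   -2.54] turn -0.1
```

Bar seen at (703,−74), tool at (703.5,−72.7). Descend and grip.

Call:
{"op": "apply_moves", "data": {
  "targets": [
    [[0, 0, -0.5, 0, -0.1], [0, 0, -0.6, 0, -0.1], [0, 0, -0.5, 0, -0.1], [0, 0, -0.4, 0, -0.1], [0, 0, -0.3, 0, -0.1], [0, 0, -0.2, 0, -0.1], [0, 0, 0, 0, -0.1], [0, 0, 0, 0, -0.1]]
  ]
}}

```text
clock: 50.25
eef_pos: [0.7034, -0.0727, 0.2114]
tool_rot: [0.779, 0.626, 0.0, 0.0]
ft_force: [1.0, 0.2, -0.2]
grip_width: 0.0382
grasp_force: 0.0
```

Call:
{"op": "apply_moves", "data": {
  "targets": [
    [[0, 0, 0, 0, -0.1], [0, 0, 0, 0, -0.5], [0, 0, 0, 0, -1], [0, 0, 0, 0, -1], [0, 0, 0, 0, -1], [0, 0, 0, 0, -1]]
  ]
}}

```text
clock: 50.75
eef_pos: [0.7048, -0.0728, 0.2118]
tool_rot: [0.78, 0.626, 0.001, 0.001]
ft_force: [0.8, 0.2, 4.6]
grip_width: 0.0105
grasp_force: 58.7
```

```bash
python3 - <<'E'
from h import *
s=st();print(s)
a=np.radians(-12.5);R=190.4;f=np.radians(3.6)
B=lambda th:R*np.array([-np.cos(th+f)*np.cos(a),-np.cos(th+f)*np.sin(a),np.sin(th+f)])
t=np.linspace(1.85,0.03,29)
for i in range(28): print(round(t[i+1],2),((B(t[i+1])-B(t[i]))/40).round(2).tolist())
E
```

```text
{'t': 50.75, 'p': array([704.8, -72.8, 211.8]), 'yaw': -12.4, 'j6': 1.68, 'w': 10.5, 'gf': np.float64(58.7), 'F': array([0.8, 0.2, 4.6])}
1.78 [-0.29, 0.06, 0.09]
1.72 [-0.29, 0.06, 0.07]
1.66 [-0.3, 0.07, 0.06]
1.59 [-0.3, 0.07, 0.04]
1.52 [-0.3, 0.07, 0.02]
1.46 [-0.3, 0.07, -0.0]
1.4 [-0.3, 0.07, -0.02]
1.33 [-0.3, 0.07, -0.04]
1.27 [-0.3, 0.07, -0.06]
1.2 [-0.29, 0.06, -0.08]
1.14 [-0.28, 0.06, -0.1]
1.07 [-0.28, 0.06, -0.12]
1.01 [-0.27, 0.06, -0.14]
0.94 [-0.26, 0.06, -0.16]
0.88 [-0.25, 0.06, -0.17]
0.81 [-0.24, 0.05, -0.19]
0.75 [-0.22, 0.05, -0.21]
0.68 [-0.21, 0.05, -0.22]
0.62 [-0.2, 0.04, -0.23]
0.55 [-0.18, 0.04, -0.25]
0.49 [-0.17, 0.04, -0.26]
0.42 [-0.15, 0.03, -0.27]
0.36 [-0.13, 0.03, -0.28]
0.29 [-0.11, 0.03, -0.29]
0.23 [-0.1, 0.02, -0.29]
0.16 [-0.08, 0.02, -0.3]
0.09 [-0.06, 0.01, -0.3]
0.03 [-0.04, 0.01, -0.31]
```

Gripped (58.7 N). Swing the lid shut along the arc.

Call:
{"op": "apply_moves", "data": {
  "targets": [
    [[-0.29, 0.06, 0.09, 0, -1], [-0.29, 0.06, 0.07, 0, -1], [-0.3, 0.07, 0.06, 0, -1], [-0.3, 0.07, 0.04, 0, -1], [-0.3, 0.07, 0.02, 0, -1], [-0.3, 0.07, 0, 0, -1], [-0.3, 0.07, -0.02, 0, -1]]
  ]
}}

```text
clock: 51.33
eef_pos: [0.6222, -0.0543, 0.2233]
tool_rot: [0.78, 0.626, 0.002, 0.003]
ft_force: [1.9, -1.6, 5.3]
grip_width: 0.0103
grasp_force: 61.6
```

Call:
{"op": "apply_moves", "data": {
  "targets": [
    [[-0.3, 0.07, -0.04, 0, -1], [-0.3, 0.07, -0.06, 0, -1], [-0.29, 0.06, -0.08, 0, -1], [-0.28, 0.06, -0.1, 0, -1], [-0.28, 0.06, -0.12, 0, -1], [-0.27, 0.06, -0.14, 0, -1], [-0.26, 0.06, -0.16, 0, -1]]
  ]
}}

```text
clock: 51.92
eef_pos: [0.5421, -0.0362, 0.1932]
tool_rot: [0.779, 0.626, 0.001, 0.001]
ft_force: [1.7, -0.8, -2.1]
grip_width: 0.0099
grasp_force: 62.6
```

Call:
{"op": "apply_moves", "data": {
  "targets": [
    [[-0.25, 0.06, -0.17, 0, -1], [-0.24, 0.05, -0.19, 0, -1], [-0.22, 0.05, -0.21, 0, -1], [-0.21, 0.05, -0.22, 0, -1], [-0.2, 0.04, -0.23, 0, -1], [-0.18, 0.04, -0.25, 0, -1], [-0.17, 0.04, -0.26, 0, -1]]
  ]
}}

```text
clock: 52.5
eef_pos: [0.4831, -0.023, 0.1316]
tool_rot: [0.779, 0.627, 0.001, 0.001]
ft_force: [2.9, -0.3, -0.6]
grip_width: 0.01
grasp_force: 61.2
```

Call:
{"op": "apply_moves", "data": {
  "targets": [
    [[-0.15, 0.03, -0.27, 0, -1], [-0.13, 0.03, -0.28, 0, -1], [-0.11, 0.03, -0.29, 0, -1], [-0.1, 0.02, -0.29, 0, -1], [0, 0, 0, 0, -1]]
  ]
}}

```text
clock: 52.92
eef_pos: [0.4626, -0.0186, 0.0846]
tool_rot: [0.779, 0.627, -0.0, -0.0]
ft_force: [3.2, -0.3, -4.4]
grip_width: 0.0105
grasp_force: 58.9
```

```bash
python3 - <<'E'
from h import *
print(st())
E
```

```text
{'t': 52.92, 'p': array([462.6, -18.6,  84.6]), 'yaw': -12.4, 'j6': 1.75, 'w': 10.5, 'gf': np.float64(58.9), 'F': array([ 3.2, -0.3, -4.4])}
```

Call:
{"op": "apply_moves", "data": {
  "targets": [
    [[-0.06, 0.01, -0.25, 0, -1], [-0.05, 0.01, -0.25, 0, -1], [-0.04, 0.01, -0.2, 0, -1], [-0.02, 0, -0.15, 0, -1], [0, 0, -0.05, 0, -1], [0, 0, 0, 0, -1], [0, 0, 0, 0, -1]]
  ]
}}

```text
clock: 53.5
eef_pos: [0.4571, -0.017, 0.0506]
tool_rot: [0.779, 0.627, 0.001, -0.0]
ft_force: [6.5, 10.4, -3.0]
grip_width: 0.0099
grasp_force: 58.9
```

Call:
{"op": "apply_moves", "data": {
  "targets": [
    [[0, 0, -0.08, 0, -1], [0, 0, -0.08, 0, -1], [0, 0, 0, 0, -1], [0, 0, 0, 0, -1]]
  ]
}}

```text
clock: 53.83
eef_pos: [0.4568, -0.0187, 0.0478]
tool_rot: [0.78, 0.626, 0.0, 0.002]
ft_force: [-7.3, -0.4, 27.6]
grip_width: 0.0101
grasp_force: 63.6
```

Firm contact at 27.6 N. Release and check the lid height.

Call:
{"op": "apply_moves", "data": {
  "targets": [
    [[0, 0, 0.08, 0, -1], [0, 0, 0, 0, -0.4], [0, 0, 0, 0, -0.15], [0, 0, 0, 0, -0.15], [0, 0, 0, 0, -0.15], [0, 0, 0.3, 0, -0.15], [0, 0, 0.6, 0, -0.15], [0, 0, 0.8, 0, -0.15]]
  ]
}}

```text
clock: 54.5
eef_pos: [0.4533, -0.0174, 0.1132]
tool_rot: [0.779, 0.626, -0.003, -0.002]
ft_force: [0.6, -0.1, 0.0]
grip_width: 0.0364
grasp_force: 0.0
```

Call:
{"op": "apply_moves", "data": {
  "targets": [
    [[0, 0, 0.8, 0, -0.1], [-0.5, 0, 0.8, 0, -0.1], [-0.8, 0, 0.5, 0, -0.1], [-0.8, 0.5, 0, 0, -0.1], [-0.5, 0.8, 0, 0, -0.1], [0, 0.8, 0, 0, -0.1], [0, 0.8, 0, 0, -0.1], [0, 0, 0, 0, -0.1]]
  ]
}}

```text
clock: 55.17
eef_pos: [0.3518, 0.1025, 0.1992]
tool_rot: [0.777, 0.629, 0.001, -0.001]
ft_force: [0.0, -0.0, 0.4]
grip_width: 0.0384
grasp_force: 0.0
```

```bash
python3 - <<'E'
from h import *
im,d=shot("top");print(st());P=cloud("top",d)
u=np.array([np.cos(np.radians(-12.5)),np.sin(np.radians(-12.5))]);n=np.array([-u[1],u[0]])
W=P[...,:2]-[.5683,-.0428];a,b=W@u,W@n
for lo in np.arange(-.07,.07,.02):
    m=(a>lo)&(a<lo+.02)&(abs(b)<.065)&(P[...,2]>.04)&(P[...,2]<.3); print(round(lo+.01,2),m.sum(),np.median(P[...,2][m]).round(4))
m=(a<-.11)&(a>-.12)&(abs(b)<.03)&(P[...,2]>.03);print("bar top",m.sum(),np.median(P[...,2][m]).round(4))
Q=P[(P[...,2]>.075)&(P[...,2]<.095)&(abs(P[...,1])<.2)&(P[...,0]>.4)]; print(rect(Q))
for t in things(im):
    if 500<t[2][1]*t[2][2]<5000 or t[1][0]>30: print(*t)
E
```

```text
{'t': 55.22, 'p': array([351.7, 100.4, 199. ]), 'yaw': -12.1, 'j6': 2.06, 'w': 38.3, 'gf': np.float64(0.0), 'F': array([ 0.2, -0.5,  0.3])}
-0.06 608 0.082
-0.04 622 0.0825
-0.02 616 0.0825
0.0 608 0.0825
0.02 617 0.0821
0.04 604 0.0823
0.06 601 0.0819
0.08 160 0.08
bar top 142 0.0751
(array([545.3, -37.7]), 196.6, 150.0, -12.4)
[475. 374.] [136 168  81] (array([ 258.7, -321.8]), 121.5, 59.7, 45.4)
[137. 324.] [112 187 115] (array([343.7, 405. ]), 121.1, 61.5, 34.2)
[347. 231.] [43 70 35] (array([553.1, -40.9]), 210.7, 157.2, -12.4)
[511. 174.] [ 16 105  82] (array([ 690.9, -398.5]), 67.1, 49.4, -58.8)
[247. 136.] [112 184 117] (array([760.3, 183.3]), 120.8, 62.2, -79.9)
[420. 116.] [ 65 149  83] (array([ 816.5, -197.3]), 121.2, 60.8, 12.0)
```

The lid is level at 82 mm front to back, exactly as at the start, and the egg cup and look-alikes are where they were. Handing in.

```bash
python3 -c "
from workcell import order
print(order.job_done())"
```

```text
the job is handed in; nothing more can be done
None
```

The three panels are packed flat, picture up, with a pad over each. The lid is shut and let go, and the job was handed in at about 55 s on the robot clock. The egg cup had not moved in the last picture; the bottle I did not re-measure, though the arm was never near it.

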